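# Load a ratchet lift and pump it up to the mark

### The arm

A 7-joint arm with a two-finger parallel gripper is mounted at the origin on a cart in front of the work surface, level with it; the furniture and walls round the work are solid. World frame = base frame: x ahead of the robot, y to its left, z up, the work surface at z = 0. Lengths are in m, angles in rad, forces in N, time in s.
With the tool pointing down it reaches from about 0.4 to 0.85 m from the base axis. Payload 10.4 kg.
Tool frame: the origin (TCP) lies at the very end of the fingers, on their centre line; the grasp point (between the pads) lies 19 mm behind it; z points along the fingers, y is the direction in which the jaws open and shut (so a half turn about z gives the same grasp; the last joint's range is limited). The gripper opens to 87 mm and grips with 3 to 60 N. Pads are 19 mm wide; open, the fingers measure 117 mm over their backs; the gripper's body (75 mm by 190 mm) begins 51 mm behind the grasp point.
Start: joints at [-1.3, 0.332, -0.065, 1.46, 0.022, 1.35, -0.088], TCP at [0.181, 0.598, 0.223] pointing down, gripper open.
Joint ranges: [-2.6, 2.6], [-0.5, 2.12], [-1.47, 1.34], [0.16, 2.42], [-1.27, 4.41], [0.06, 2.06], [-2.6, 2.6]. Speed limits (rad/s): [2.22, 2.22, 2.79, 2.79, 3.14, 3.14, 3.14].

### API

Orientations are given as a unit quaternion [x, y, z, w].
In Python, from bench import read_state, camera, close_job gives the robot as it stands.
- The arm moves only by the shell command python3 -m inch 'ROWS' [OPENING] [FORCE]. ROWS is JSON, a list of rows, each a list of 6 numbers: the shift along the tool's x, y, z as a fraction of full scale, then the turn, a rotation vector about the tool's x, y, z as a fraction of full scale. In form: [[tx, ty, tz, ax, ay, az], ...]. A call has 1 to 5 rows; each row shifts and turns the commanded pose from where the row before left it, along the tool's axes as they then stand; what a row does not reach is not made up. Full scale, the value 1, is 0.04 m for a shift and 120 degrees for a turn. A row lasts 1/8 s, in which the tool goes at most 62.5 mm and 10.7 degrees, less where a joint would pass 70% of its speed; a pose out of reach is approached as far as the arm can. A call with a number of a shift or a turn outside -1 to 1 is refused whole. A call with a gripper value outside its range is refused whole. OPENING is the opening, from -1 (shut) to 1 (fully open), so that 0 is half open, set as the call begins (- or left out, the last holds). The fingers move at their own pace and stop on an object; FORCE is the grip in N (left out, the last holds). Time passes only in rows, so rows that do not move let the fingers close. It gives the time, the measured TCP pose, the force and the opening at its end, in the units of the state.
- read_state(): the state, without advancing time (a new reading comes with each control period).
- camera(name): name is "scene" or "top"; returns a dict with "img" (400x640x3 uint8, red, green, blue), "depth" (400x640 float32, m along the optical axis (not along the pixel's ray), 0 where there is no reading), "fx", "fy", "cx", "cy" (pixels), "position" and "orientation" of the camera in the world. Camera axes: x right, y down, z forward; pixel columns grow to the right and rows downward; lengths in m; the calibration is good to about 2 mm. A picture is of the moment at which its call begins.
- close_job(): hands the job in, once; it reports no verdict.
The state is a dict: "time": time; "joint_positions": joint angles; "joint_vel": joint speeds; "joint_torque": joint torques, N m; "ee_pos": TCP position; "eef_rot": TCP orientation; "ft_force": force on the tool from outside, world axes, zero at the start; "torque": the same for the moment, N m; "width": finger opening in m.
Only numpy, scipy, OpenCV 4.12 (cv2) and the standard library are available. Lean on these libraries where they do the work, as an engineer would, in place of code of your own. Each camera call takes 0.05 s, during which the arm holds its last target.

### The job

Stand every sample jar on the bench upright in the tray of the ratchet lift while the tray is still down, and turn the blue pawl lever to its green middle mark so that the ratchet will hold. Then pump the black-knobbed handle in full strokes, raising the tray only by the handle, until the tray's pointer first comes level with the red mark, and leave the handle swung back against its rest stop. Leave the timer and the petri dish where they are.

Things in the scene. Friction and masses are not known exactly. Their poses are not given: they have to be found in the camera images.
- lift: Fixed ratchet lift on the worktop: grey base plate 245x275 mm, white ratchet head 175x125x50 mm on its -y side carrying the toothed wheel, handle and pawl lever, and a mast 172 mm high behind the tray (from 0.10 to 0.135 m in +x). Origin: on the worktop under the centre of the tray. Own x points away from the robot to the mast, y to the left, z up. Its place and yaw vary.
- tray: Grey open tray of the lift, outside 198x198x34 mm, walls and floor 4 mm, rim 30 mm above its floor; runs up and down on the mast, up to 75 mm, held by the ratchet. Same axes as the lift. Origin: centre of its underside, 28 mm above the worktop when down. Each full stroke of the handle raises it by 10 mm (the first by about 7 mm) if the pawl lever is at its middle; otherwise it sinks back when the handle returns.
- tray_floor (a point): Centre of the tray's inner floor (190x190 mm), where jars stand; axes as the lift's. 32 mm above the worktop when the tray is down.
- pointer (a point): Tip of the black pointer on the tray's carriage, at the mast beside the white scale (left of the tray); rises with the tray. 55 mm above the worktop when the tray is down.
- mark_level (a point): Middle of the red mark clamped on the white scale; the pointer must come to this height. It stands 39 to 59 mm above the pointer at the start. Stays where it is.
- pump (a joint): Angle of the pump handle about its vertical axis: 0 = at its rest stop (the robot's side), growing to 0.78 at the far stop as the knob is pushed away from the robot (anticlockwise from above). A stroke goes beyond 0.66, the return to below 0.10, then the wheel has gained one tooth; more than one tooth a stroke is impossible. It stays where it is left. About 3 to 6 N at the knob.
- pump_grip (a point): Grip point on the handle's upright black knob (24 mm diameter, 52 mm high, spins freely on its pin): on the knob's axis, 30 mm above its foot, 110 mm above the worktop, 110 mm from the handle's axis. The lever arm lies below the knob, its top 79 mm above the worktop.
- pump_axis (a point): Point on the handle's vertical axis, at the height of the grip point. At joint value a the knob lies at 110 mm from here in the direction -2.07 + a rad, measured from the lift's x axis towards its y axis.
- pawl_lever (a joint): Angle of the blue pawl lever about its vertical axis, range -0.8 to 0.8: 0 = green middle mark (lever points straight to the robot's side, the lift's -x; pawl drops into the wheel and holds), about +0.75 and -0.75 = red marks (pawl held off, the tray is not held). Positive turns the knob to the right (-y). It stays where it is left; about 1 to 2 N at the knob. Starts near +0.7.
- pawl_grip (a point): Grip point on the pawl lever's upright blue knob (20 mm diameter, 46 mm high, spins freely): on the knob's axis, 30 mm above its foot, 106 mm above the worktop. At joint value b it lies 62 mm from pawl_axis in the direction pi + b rad, measured from the lift's x axis towards its y axis.
- pawl_axis (a point): Point on the pawl lever's vertical axis, at the height of pawl_grip.
- jar_white: Squat amber glass sample jar with a white screw lid and a plain paper label, 53 mm diameter, 46 mm high (the lid 47 mm diameter, from 30 mm up), about 0.12 kg. Its origin is the centre of its underside, z up along the jar. Stands loose on the worktop at the start, or is absent.
- jar_blue: Squat amber glass sample jar with a blue screw lid and a plain paper label, 53 mm diameter, 46 mm high (the lid 47 mm diameter, from 30 mm up), about 0.12 kg. Its origin is the centre of its underside, z up along the jar. Stands loose on the worktop at the start, or is absent.
- jar_green: Squat amber glass sample jar with a green screw lid and a plain paper label, 53 mm diameter, 46 mm high (the lid 47 mm diameter, from 30 mm up), about 0.12 kg. Its origin is the centre of its underside, z up along the jar. Stands loose on the worktop at the start, or is absent.
- jar_orange: Squat amber glass sample jar with a orange screw lid and a plain paper label, 53 mm diameter, 46 mm high (the lid 47 mm diameter, from 30 mm up), about 0.12 kg. Its origin is the centre of its underside, z up along the jar. Stands loose on the worktop at the start, or is absent.
- timer: White lab timer lying near the front edge, 62x68x18 mm, loose, not part of the job. Origin: centre of its underside.
- petri_dish: Petri dish lying near the front edge, 64 mm diameter, 15 mm high, loose, not part of the job. Origin: centre of its underside.
Not all that is in view belongs to the job. What is shaped like the jar_white but brown or purple is not meant.

How it is judged:
By the outcome, as a careful person would: the job done as asked, in the order asked, and still so for the second after the job is handed in, with the robot touching nothing.
Of jar_white, jar_blue, jar_green, jar_orange only 3 to 4 are there at a start; the rules pass over those that are not, and their reading is None.
At some moment in a run one of jar_white, jar_blue, jar_green, jar_orange may be knocked a few centimetres aside while the robot is not near it.
It also fails if it takes over 210 s, if anything falls off the work surface, if the arm or the gripper's body presses on something with over 40 N, if the wrist force passes 120 N, or if a joint passes its speed limit or range.

## Working session

There is one attempt and no reset: what is moved stays moved. The work goes in short steps, Python scripts to look and compute and a shell command to move; the robot and the scene stay as the last step left them, time stands still between calls to the robot, and variables do not carry over. Pictures are saved under pics/ and viewed, and the job is handed in when it is done.

```bash
ls; mkdir -p pics; python3 - <<'E'
from bench import read_state, camera
import cv2
print(read_state())
for n in ("scene","top"):
    c=camera(n); cv2.imwrite(f"pics/{n}0.png",c["img"][:,:,::-1])
    print(n,c["fx"],c["fy"],c["cx"],c["cy"],c["position"],c["orientation"])
E
```

```text
pics
{'time': 0.0, 'joint_positions': array([-1.29960974,  0.33289391, -0.06473276,  1.46097046,  0.02161453,
        1.34990892, -0.08852653]), 'joint_vel': array([-1.03788716e-03, -6.23755579e-04,  4.73681596e-04,  9.99471384e-04,
        1.38426623e-04, -5.09384605e-05, -7.48460493e-04]), 'joint_torque': array([-2.77716108e-04, -6.23253393e+01,  2.45054998e-02, -3.89904892e+01,
       -6.13077474e-02,  3.97579093e-02,  1.52288308e-04]), 'ee_pos': array([0.18086186, 0.59783497, 0.22172636]), 'eef_rot': array([ 1.46351094e-01,  9.89232433e-01, -7.38601753e-04, -7.21451870e-05]), 'ft_force': array([0.55625146, 0.13583707, 0.23147645]), 'torque': array([ 0.01026815, -0.00569262,  0.02497873]), 'width': 0.08679172263923507}
scene 460.2806800552811 460.2806800552811 321.1918440958428 202.85989464031047 [-0.11596622 -0.48203208  1.05821084] [ 0.85292112 -0.39453506  0.14931787 -0.30752531]
top 369.5619924061399 369.5619924061399 322.6339645863903 196.59086346739835 [0.42320341 0.03176576 1.17013333] [ 0.7107872  -0.70208856  0.03777838 -0.02064011]
```

View pics/scene0.png

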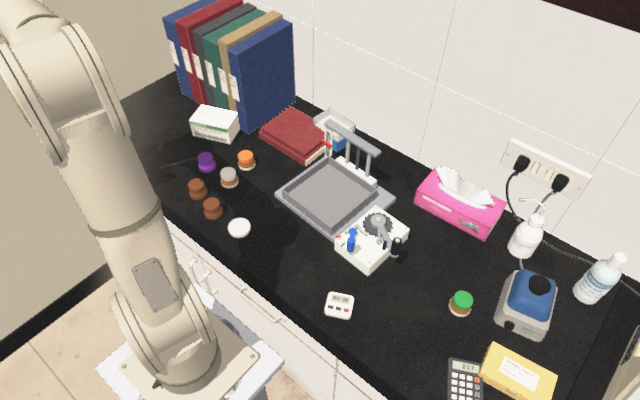

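View pics/top0.png

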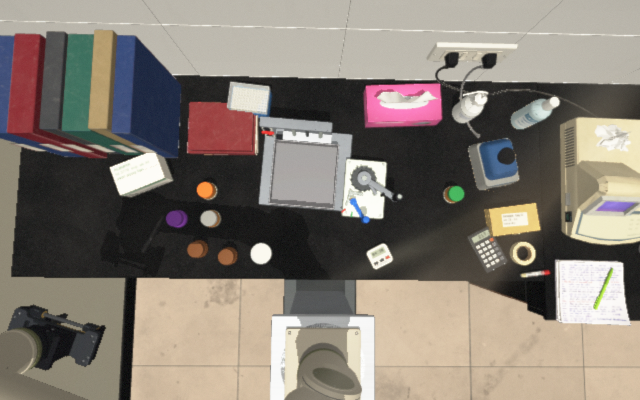

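The top view shows an orange jar at (206,190), a white one at (210,218) and a green one at (455,194). Purple (176,218) and brown (197,249), (228,256) are decoys, the petri dish is at (261,253) and the timer at (379,256). There's no blue jar so far. Next I measure.

```bash
cat > h.py <<'E'
import numpy as np, cv2
from bench import read_state, camera
from scipy.spatial.transform import Rotation as R
def pts(c):
    d=c["depth"]; v,u=np.mgrid[0:d.shape[0],0:d.shape[1]]
    p=np.stack([(u-c["cx"])/c["fx"]*d,(v-c["cy"])/c["fy"]*d,d],-1)
    w=p@R.from_quat(c["orientation"]).as_matrix().T+c["position"]
    w[d==0]=np.nan
    return w
def ray_z(c,u,v,z):
    r=R.from_quat(c["orientation"]).as_matrix()@np.array([(u-c["cx"])/c["fx"],(v-c["cy"])/c["fy"],1])
    t=(z-c["position"][2])/r[2]; return c["position"]+t*r
def ray(c,u,v):
    r=R.from_quat(c["orientation"]).as_matrix()@np.array([(u-c["cx"])/c["fx"],(v-c["cy"])/c["fy"],1])
    return np.array(c["position"]),r/np.linalg.norm(r)
def tri(c1,p1,c2,p2):
    o1,r1=ray(c1,*p1);o2,r2=ray(c2,*p2)
    s=np.linalg.lstsq(np.stack([r1,-r2],1),o2-o1,rcond=None)[0]
    a=o1+s[0]*r1;b=o2+s[1]*r2
    return (a+b)/2,np.linalg.norm(a-b)
def proj(c,P):
    q=R.from_quat(c["orientation"]).as_matrix().T@(np.asarray(P)-c["position"])
    return np.array([q[0]/q[2]*c["fx"]+c["cx"],q[1]/q[2]*c["fy"]+c["cy"]])
def crop(c,u0,v0,u1,v1,k,name):
    cv2.imwrite("pics/"+name,cv2.resize(c["img"][v0:v1,u0:u1,::-1],None,fx=k,fy=k,interpolation=cv2.INTER_CUBIC))
E
python3 - <<'E'
from h import *
import pickle
t=camera("top");s=camera("scene");pickle.dump((t,s),open("c0.pkl","wb"))
crop(t,255,110,415,225,5,"t1.png");crop(s,265,100,425,280,4,"s1.png")
W=pts(t);S=pts(s)
for n,(u,v) in dict(orange=(206,190),white=(210,218),purple=(176,218),b1=(197,249),b2=(228,256),green=(455,194),petri=(261,253),timer=(379,256),tray=(305,172),bench=(220,270)).items(): print(n,W[v,u].round(4))
for n,(u,v) in dict(orange=(246,157),white=(229,175),green=(462,299),tray=(330,195)).items(): print(n,S[v,u].round(4))
E
```

```text
orange [0.5318 0.3591 0.0461]
white [0.4472 0.344  0.0463]
purple [0.4459 0.445  0.0478]
b1 [0.3541 0.3791 0.0466]
b2 [0.3343 0.2863 0.0465]
green [ 0.5298 -0.4024  0.0476]
petri [0.3417 0.1928 0.0128]
timer [ 0.3363 -0.1726  0.0175]
tray [0.5933 0.0603 0.0334]
bench [ 2.873e-01  3.202e-01 -1.000e-04]
orange [0.533  0.3564 0.0428]
white [0.4422 0.3344 0.0487]
green [ 0.5286 -0.405   0.0494]
tray [0.5905 0.0627 0.0316]
```

View pics/t1.png

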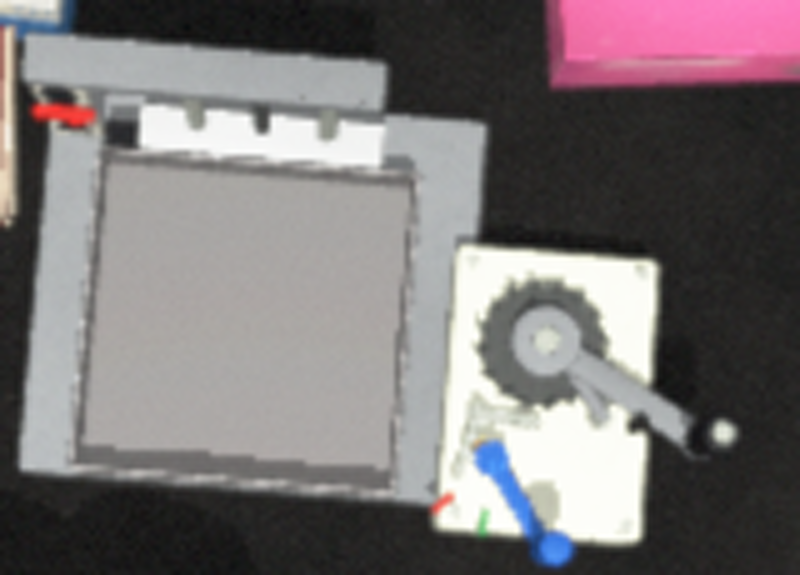

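View pics/s1.png

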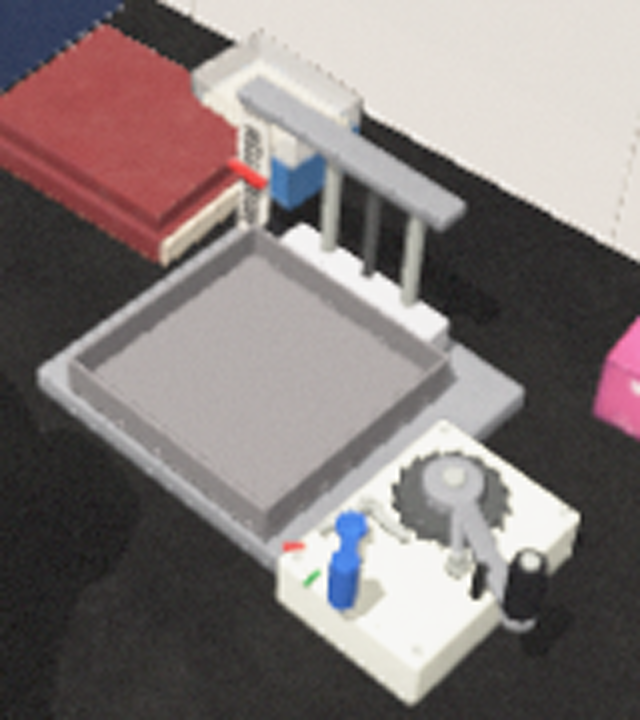

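```bash
python3 - <<'E'
from h import *
import pickle
t,s=pickle.load(open("c0.pkl","rb"))
for nm,c in(("top",t),("scene",s)):
    W=pts(c)
    for n,(x,y) in dict(orange=(.532,.358),white=(.445,.342),green=(.529,-.403)).items():
        m=(np.hypot(W[...,0]-x,W[...,1]-y)<.045)&(W[...,2]>.038)&(W[...,2]<.056)
        q=W[m]; (cx,cy),r=cv2.minEnclosingCircle(q[:,:2].astype(np.float32)); print(nm,n,m.sum(),q.mean(0).round(4),(round(cx,4),round(cy,4),round(r,4)), np.median(q[:,2]))
    near=(abs(W[...,0]-.59)<.16)&(abs(W[...,1]-.05)<.16)
    for lab,lo,hi in(("floor",.027,.037),("rim",.055,.068)):
        m=near&(W[...,2]>lo)&(W[...,2]<hi)
        k,L,st,ce=cv2.connectedComponentsWithStats(m.astype(np.uint8)); i=1+np.argmax(st[1:,4])
        q=W[L==i] if lab=="floor" else W[m]
        print(nm,lab,len(q),q[:,2].mean().round(4),cv2.minAreaRect((q[:,:2]*1000).astype(np.float32)))
    m=(abs(W[...,0]-.55)<.13)&(abs(W[...,1]+.12)<.1)&(W[...,2]>.040)&(W[...,2]<.062)&(c["img"].min(-1)>190)
    q=W[m];print(nm,"head",len(q),np.median(q[:,2]),cv2.minAreaRect((q[:,:2]*1000).astype(np.float32)))
    im=c["img"].astype(int)
    m=(im[...,2]>im[...,0]+60)&(abs(W[...,0]-.5)<.1)&(abs(W[...,1]+.13)<.1)
    for a,b in((.06,.09),(.09,.12),(.12,.15)):
        k=m&(W[...,2]>a)&(W[...,2]<b); v,u=np.nonzero(k); print(nm,"blue",a,k.sum(),W[k].mean(0).round(4) if k.any() else"",u.mean(),v.mean())
    m=(im[...,0]>im[...,1]+90)&(abs(W[...,0]-.7)<.06)&(abs(W[...,1]-.16)<.05)&(W[...,2]>.07)
    v,u=np.nonzero(m);print(nm,"red",m.sum(),W[m].mean(0).round(4),W[m].min(0).round(4),W[m].max(0).round(4),u.mean(),v.mean())
E
```

```text
top orange 201 [0.5339 0.3634 0.0465] (0.5349, 0.3634, 0.0248) 0.04657594045806723
top white 198 [0.4472 0.3493 0.0463] (0.4474, 0.3505, 0.0241) 0.04636280782160884
top green 196 [ 0.5322 -0.4042  0.0469] (0.5322, -0.4052, 0.0243) 0.04698907705257427
top floor 3553 0.0329 ((586.0343627929688, 63.76475143432617), (190.32301330566406, 189.5669403076172), 86.0606918334961)
top rim 1072 0.0621 ((592.0534057617188, 35.17143249511719), (299.44024658203125, 237.60888671875), 85.98773956298828)
top head 1331 0.05108117313806182 ((543.7476196289062, -121.05537414550781), (122.60516357421875, 173.4615020751953), 86.21155548095703)
top blue 0.06 94 [ 0.4844 -0.0942  0.0773] 356.1914893617021 206.96808510638297
top blue 0.09 11 [ 0.4458 -0.1105  0.1093] 363.09090909090907 219.8181818181818
top blue 0.12 34 [ 0.4482 -0.116   0.1222] 365.61764705882354 218.91176470588235
top red 38 [0.6997 0.1712 0.0988] [0.6949 0.1543 0.0935] [0.7051 0.1896 0.1035] 267.2894736842105 132.28947368421052
scene orange 146 [0.535  0.3612 0.046 ] (0.5362, 0.3621, 0.0251) 0.046278298353858105
scene white 160 [0.4484 0.3
[... 171 characters left out ...]
597.9132690429688, 70.9096908569336), (180.29185485839844, 178.38430786132812), 85.95136260986328)
scene rim 1098 0.0611 ((596.5615844726562, 38.725379943847656), (301.6953430175781, 240.93569946289062), 87.55219268798828)
scene head 1325 0.0503950713905148 ((546.6925048828125, -122.69207000732422), (125.56210327148438, 177.79598999023438), 85.9784927368164)
scene blue 0.06 70 [ 0.4875 -0.0939  0.0778] 351.62857142857143 235.44285714285715
scene blue 0.09 54 [ 0.4442 -0.1202  0.1062] 350.1111111111111 244.8148148148148
scene blue 0.12 31 [ 0.4499 -0.1176  0.1222] 351.06451612903226 239.1290322580645
scene red 30 [0.702  0.1708 0.096 ] [0.6942 0.1528 0.081 ] [0.7075 0.1876 0.1009] 326.4 143.0
```

```bash
cat >> h.py <<'E'
YAW=np.deg2rad(-4.0); C=np.array([.5865,.0635])
ex=np.array([np.cos(YAW),np.sin(YAW)]);ey=np.array([-np.sin(YAW),np.cos(YAW)])
def L2W(x,y): return C+x*ex+y*ey
def W2L(p): d=np.asarray(p)[:2]-C; return np.array([d@ex,d@ey])
def go(tx,ty,tz):
    "shift from measured TCP to world target, in fractions along tool axes; also yaw error to lift"
    s=read_state(); T=R.from_quat(s["eef_rot"]).as_matrix()
    d=T.T@(np.array([tx,ty,tz])-s["ee_pos"])
    Td=np.stack([np.r_[-ex,0],np.r_[ey,0],[0,0,-1]],1)
    rv=R.from_matrix(T.T@Td).as_rotvec()
    print("tcp",s["ee_pos"].round(4),"lift",W2L(s["ee_pos"]).round(4),"w",round(s["width"],4),"F",s["ft_force"].round(1),"t",round(s["time"],2))
    print("rows total shift",(d/.04).round(2),"after align",((Td.T@(np.array([tx,ty,tz])-s["ee_pos"]))/.04).round(2),"turn",np.rad2deg(rv).round(1),"=",(np.rad2deg(rv)/120).round(3))
E
python3 - <<'E'
from h import *
import pickle
t,s=pickle.load(open("c0.pkl","rb"))
for nm,c in(("top",t),("scene",s)):
    W=pts(c);im=c["img"].astype(int)
    # edges: head top rectangle & base plate
    dark=(im.max(-1)<70)&(W[...,2]>.1)&(W[...,2]<.145)&(abs(W[...,0]-.5)<.1)&(abs(W[...,1]+.2)<.08)
    print(nm,"pumpknob dark",dark.sum(),W[dark].mean(0).round(4))
    m=(W[...,2]>.128)&(W[...,2]<.14)&(abs(W[...,0]-.5)<.1)&(abs(W[...,1]+.2)<.08); print("top",m.sum(),W[m].mean(0).round(4))
P,e=tri(t,(267.3,132.3),s,(326.4,143.0));print("mark",P.round(4),e,W2L(P))
# pawl hub, pump hub, pump knob tip from crops
def tc(u,v): return (255+u/5,110+v/5)
def sc(u,v): return (265+u/4,100+v/4)
for n,a,b in(("pawlhub",(490,457),(352,522)),("pumphub",(546,341),(454,476)),("pumpknobtop",(723,432),(531,560)),("pawlknobtop",(553,548),(345,560))):
    P,e=tri(t,tc(*a),s,sc(*b));print(n,P.round(4),round(e,4),W2L(P).round(4))
for n,p in(("orange",(.5345,.3625)),("white",(.448,.3495)),("green",(.5325,-.4055))): print(n,W2L(p).round(4))
E
```

```text
top pumpknob dark 42 [ 0.5128 -0.2034  0.1253]
top 55 [ 0.5133 -0.2078  0.1333]
scene pumpknob dark 78 [ 0.5083 -0.2135  0.1182]
top 63 [ 0.5139 -0.2106  0.1325]
mark [0.7008 0.1709 0.0967] 0.0016674701968418797 [0.10653309 0.11508443]
pawlhub [ 0.5018 -0.0857  0.0769] 0.0028 [-0.0741 -0.1548]
pumphub [ 0.5706 -0.1179  0.0862] 0.0033 [-0.0032 -0.1821]
pumpknobtop [ 0.5132 -0.211   0.1361] 0.0022 [-0.054  -0.2789]
pawlknobtop [ 0.4476 -0.1176  0.1207] 0.0039 [-0.1259 -0.1904]
orange [-0.0727  0.2946]
white [-0.1581  0.2756]
green [-0.0212 -0.4716]
```

```bash
python3 -c "
from h import *
go(.448,.3495,.12)"
```

```text
tcp [0.1809 0.598  0.2221] lift [-0.4419  0.5049] w 0.087 F [ 0.2 -0.  -0.3] t 0.2
rows total shift [-8.19 -4.01  2.56] after align [-7.09 -5.73  2.55] turn [ -0.   -0.  -12.8] = [-0.    -0.    -0.107]
```

```bash
python3 -m inch '[[0,0,0,0,0,-0.0535],[0,0,0,0,0,-0.0535],[-1,-0.8,0,0,0,0],[-1,-0.8,0,0,0,0],[-1,-0.8,0.5,0,0,0]]' 1 20
python3 -m inch '[[-1,-0.8,0.5,0,0,0],[-1,-0.8,0.5,0,0,0],[-1,-0.8,0.5,0,0,0],[-1,-0.8,0.5,0,0,0],[0,0,0,0,0,0]]'
python3 -c "
from h import *
go(.448,.3495,.12)"
```

```text
time: 0.82
ee_pos: [0.2955, 0.4937, 0.2036]
eef_rot: [0.035, 0.999, 0.001, 0.001]
ft_force: [-0.1, 0.3, 0.4]
width: 0.0869
time: 1.45
ee_pos: [0.4473, 0.3505, 0.1208]
eef_rot: [0.038, 0.999, -0.002, -0.0]
ft_force: [-0.1, 0.9, 0.3]
width: 0.0871
tcp [0.4473 0.3505 0.1208] lift [-0.1589  0.2766] w 0.0871 F [-0.1  0.9  0.3] t 1.45
rows total shift [-0.02 -0.02  0.02] after align [-0.02 -0.02  0.02] turn [-0.2 -0.  -0.4] = [-0.002 -0.    -0.003]
```

```bash
python3 -m inch '[[0,0,0.9,0,0,0],[0,0,0.9,0,0,0],[0,0,0.7,0,0,0],[0,0,0.35,0,0,0],[0,0,0,0,0,0]]' 1 20
python3 -m inch '[[0,0,0,0,0,0],[0,0,0,0,0,0],[0,0,0,0,0,0],[0,0,0,0,0,0]]' -1 20
python3 -c "
from h import *
go(.448,.3495,.006)"
```

```text
time: 2.08
ee_pos: [0.4441, 0.3555, 0.0082]
eef_rot: [0.035, 0.999, -0.0, -0.0]
ft_force: [0.5, -0.8, -0.1]
width: 0.087
time: 2.58
ee_pos: [0.4448, 0.3552, 0.0088]
eef_rot: [0.035, 0.999, 0.0, 0.0]
ft_force: [-0.4, -1.2, 0.3]
width: 0.0549
tcp [0.4448 0.3552 0.0088] lift [-0.1617  0.2811] w 0.0549 F [-0.4 -1.2  0.3] t 2.58
rows total shift [-0.09 -0.14  0.07] after align [-0.09 -0.14  0.07] turn [0. 0. 0.] = [0. 0. 0.]
```

```bash
python3 -m inch '[[0,0,0,0,0,0],[0,0,0,0,0,0]]' -1 20
python3 -m inch '[[0,0,-0.4,0,0,0],[0,0,-0.8,0,0,0],[0,0,-1,0,0,0],[0,0,-1,0,0,0],[0,0,0,0,0,0]]'
python3 - <<'E'
from h import *
s=camera("scene");crop(s,170,100,290,220,5,"s2.png")
p=L2W(-.06,.035); go(p[0],p[1],.15)
E
```

```text
time: 2.82
ee_pos: [0.4449, 0.3551, 0.0088]
eef_rot: [0.035, 0.999, -0.0, 0.0]
ft_force: [-0.9, -2.7, 5.6]
width: 0.0512
time: 3.45
ee_pos: [0.4462, 0.3569, 0.1408]
eef_rot: [0.035, 0.999, 0.003, 0.002]
ft_force: [0.5, -1.2, -1.9]
width: 0.0517
tcp [0.4453 0.3561 0.1385] lift [-0.1613  0.282 ] w 0.0517 F [ 0.3 -0.5 -1.2] t 3.5
rows total shift [-2.53 -6.17 -0.3 ] after align [-2.53 -6.18 -0.29] turn [0.2 0.1 0. ] = [0.001 0.001 0.   ]
```

View pics/s2.png

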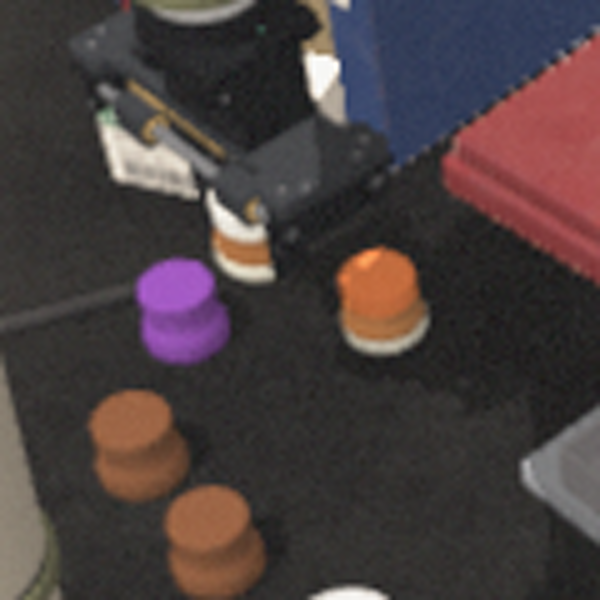

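The white jar is held upright at (240,240) in the crop, and the orange jar is undisturbed. I carry the white one to the tray.

```bash
python3 -m inch '[[-0.4,-0.9,0,0,0,0],[-0.4,-0.9,0,0,0,0],[-0.4,-0.9,0,0,0,0],[-0.4,-0.9,0,0,0,0],[-0.4,-0.9,0,0,0,0]]'
python3 -m inch '[[-0.4,-0.9,0,0,0,0],[-0.13,-0.78,0,0,0,0],[0,0,0,0,0,0],[0,0,0,0,0,0],[0,0,0,0,0,0]]'
python3 - <<'E'
from h import *
p=L2W(-.06,.035); go(p[0],p[1],.042)
E
```

```text
time: 4.12
ee_pos: [0.5116, 0.1688, 0.1356]
eef_rot: [0.035, 0.999, -0.0, -0.001]
ft_force: [0.6, 0.6, -2.0]
width: 0.0518
time: 4.75
ee_pos: [0.528, 0.1028, 0.1362]
eef_rot: [0.034, 0.999, 0.0, -0.0]
ft_force: [-0.1, -0.1, -0.5]
width: 0.0517
tcp [0.528  0.1028 0.1362] lift [-0.0611  0.0352] w 0.0517 F [-0.1 -0.1 -0.5] t 4.75
rows total shift [-0.03 -0.    2.35] after align [-0.03 -0.    2.35] turn [ 0.  -0.   0.1] = [ 0.    -0.     0.001]
```

```bash
python3 -m inch '[[0,0,0.9,0,0,0],[0,0,0.8,0,0,0],[0,0,0.4,0,0,0],[0,0,0.23,0,0,0],[0,0,0,0,0,0]]'
python3 -m inch '[[0,0,0,0,0,0]]'
python3 -c "
from h import *
go(.5,.1,.042)"
```

```text
time: 5.38
ee_pos: [0.5286, 0.1019, 0.0435]
eef_rot: [0.035, 0.999, 0.0, -0.0]
ft_force: [0.4, -0.9, -0.7]
width: 0.0518
time: 5.5
ee_pos: [0.5291, 0.1019, 0.0443]
eef_rot: [0.035, 0.999, 0.0, 0.001]
ft_force: [-0.1, -0.5, -1.5]
width: 0.052
tcp [0.5291 0.1019 0.0443] lift [-0.0599  0.0343] w 0.052 F [-0.1 -0.5 -1.5] t 5.5
rows total shift [ 0.72 -0.1   0.06] after align [ 0.72 -0.1   0.06] turn [0.  0.1 0. ] = [0.    0.001 0.   ]
```

```bash
python3 -m inch '[[0,0,0.06,0,0,0],[0,0,0,0,0,0]]'
python3 -m inch '[[0,0,0,0,0,0],[0,0,0,0,0,0],[0,0,0,0,0,0]]' 0.49 20
python3 -m inch '[[0,0,-0.5,0,0,0],[0,0,-1,0,0,0],[0,0,-1,0,0,0],[0,0,0,0,0,0]]'
python3 - <<'E'
from h import *
go(.5345,.3625,.13)
E
```

```text
time: 5.75
ee_pos: [0.5285, 0.1017, 0.0411]
eef_rot: [0.035, 0.999, 0.0, 0.0]
ft_force: [0.1, 0.3, -1.7]
width: 0.0521
time: 6.12
ee_pos: [0.5286, 0.1017, 0.0411]
eef_rot: [0.035, 0.999, 0.0, 0.0]
ft_force: [-0.0, -0.3, -0.9]
width: 0.0639
time: 6.62
ee_pos: [0.5304, 0.102, 0.1441]
eef_rot: [0.035, 0.999, 0.001, 0.003]
ft_force: [0.4, 0.3, -0.5]
width: 0.0649
tcp [0.5304 0.102  0.1441] lift [-0.0587  0.0345] w 0.0649 F [ 0.4  0.3 -0.5] t 6.62
rows total shift [0.35 6.5  0.37] after align [0.35 6.5  0.35] turn [ 0.1  0.3 -0. ] = [ 0.001  0.003 -0.   ]
```

```bash
python3 -m inch '[[0.1,1,0,0,0,0],[0.1,1,0,0,0,0],[0.1,1,0,0,0,0],[0,1,0,0,0,0],[0,1,0,0,0,0]]' 1 20
python3 -m inch '[[0,1,0,0,0,0],[0,0.5,0.3,0,0,0],[0,0,0,0,0,0],[0,0,0,0,0,0]]'
python3 - <<'E'
from h import *
s=camera("scene");crop(s,170,80,420,280,3,"s3.png")
W=pts(s)
x,y=.5345,.3625
m=(np.hypot(W[...,0]-x,W[...,1]-y)<.04)&(W[...,2]>.038)&(W[...,2]<.05);print(W[m].mean(0),m.sum())
go(.5345,.3625,.009)
E
```

```text
time: 7.25
ee_pos: [0.5299, 0.3031, 0.1399]
eef_rot: [0.035, 0.999, -0.0, -0.001]
ft_force: [1.1, -0.0, 0.5]
width: 0.0865
time: 7.75
ee_pos: [0.5351, 0.3597, 0.1285]
eef_rot: [0.036, 0.999, -0.001, -0.0]
ft_force: [0.6, 0.3, -0.0]
width: 0.0872
[0.53510775 0.36049876 0.04548651] 147
tcp [0.5353 0.3598 0.1289] lift [-0.0718  0.292 ] w 0.087 F [-0.4  0.7 -0.6] t 7.8
rows total shift [0.02 0.07 3.  ] after align [0.02 0.07 3.  ] turn [-0.   0.  -0.1] = [-0.     0.    -0.001]
```

View pics/s3.png

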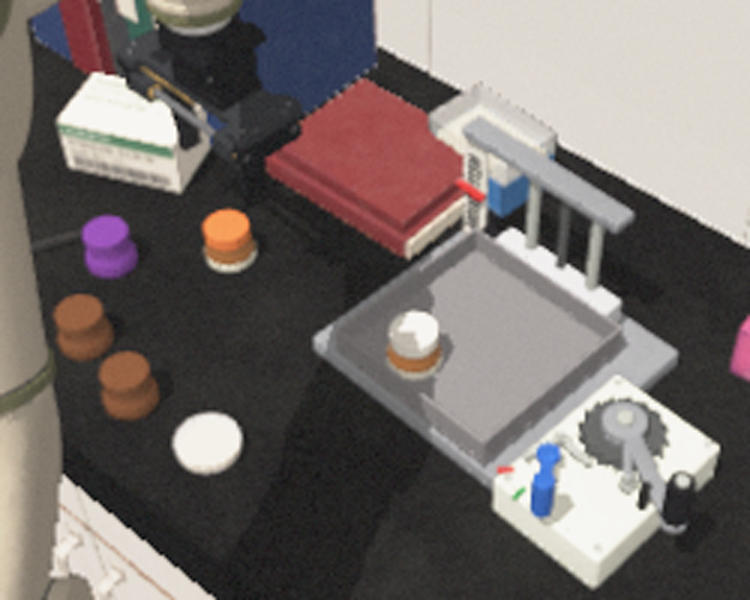

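The white jar stands in the tray at (415,345). The orange jar at (229,240) hasn't moved, so I go down for it.

```bash
python3 -m inch '[[0,0,0.9,0,0,0],[0,0.07,0.9,0,0,0],[0,0,0.8,0,0,0],[0,0,0.4,0,0,0],[0,0,0,0,0,0]]' 1 20
python3 -m inch '[[0,0,0,0,0,0],[0,0,0,0,0,0],[0,0,0,0,0,0],[0,0,0,0,0,0],[0,0,0,0,0,0]]' -1 20
python3 -c "
from h import *
go(.5345,.3625,.009)"
```

```text
time: 8.43
ee_pos: [0.5348, 0.3636, 0.0086]
eef_rot: [0.035, 0.999, -0.0, -0.0]
ft_force: [-0.1, -0.3, -0.2]
width: 0.0873
time: 9.05
ee_pos: [0.5348, 0.3648, 0.0092]
eef_rot: [0.035, 0.999, 0.0, 0.0]
ft_force: [0.5, -0.1, 1.2]
width: 0.0511
tcp [0.5348 0.3648 0.0092] lift [-0.0726  0.297 ] w 0.0511 F [ 0.5 -0.1  1.2] t 9.05
rows total shift [ 0.   -0.06  0.01] after align [ 0.   -0.06  0.01] turn [0. 0. 0.] = [0. 0. 0.]
```

```bash
python3 -m inch '[[0,0,-0.5,0,0,0],[0,0,-0.8,0,0,0],[0,0,-1,0,0,0],[0,0,-0.8,0,0,0],[-0.3,-0.5,0,0,0,0]]'
python3 -m inch '[[-0.4,-1,0,0,0,0],[-0.4,-1,0,0,0,0],[-0.4,-1,0,0,0,0],[-0.4,-1,0,0,0,0],[-0.4,-1,0,0,0,0]]'
python3 -m inch '[[-0.14,-0.7,0,0,0,0],[0,-0.35,0,0,0,0],[0,0,0,0,0,0],[0,0,0,0,0,0],[0,0,0,0,0,0]]'
python3 - <<'E'
from h import *
p=L2W(.025,.035); go(p[0],p[1],.0415)
E
```

```text
time: 9.68
ee_pos: [0.5458, 0.3467, 0.1376]
eef_rot: [0.033, 0.999, 0.003, 0.002]
ft_force: [1.0, -0.6, -1.5]
width: 0.0514
time: 10.3
ee_pos: [0.6117, 0.1374, 0.1344]
eef_rot: [0.035, 0.999, 0.0, 0.0]
ft_force: [1.0, -0.0, -0.9]
width: 0.0515
time: 10.92
ee_pos: [0.6137, 0.0982, 0.1329]
eef_rot: [0.034, 0.999, 0.0, -0.0]
ft_force: [-0.3, 0.8, -1.3]
width: 0.0513
tcp [0.6137 0.0982 0.1329] lift [0.0247 0.0365] w 0.0513 F [-0.3  0.8 -1.3] t 10.93
rows total shift [-0.01 -0.04  2.29] after align [-0.01 -0.04  2.29] turn [ 0.  -0.   0.1] = [ 0.    -0.     0.001]
```

```bash
python3 -m inch '[[0,-0.04,0.9,0,0,0],[0,0,0.8,0,0,0],[0,0,0.4,0,0,0],[0,0,0.19,0,0,0],[0,0,0,0,0,0]]'
python3 -m inch '[[0,0,0,0,0,0]]'
python3 -c "
from h import *
go(.6,.1,.0415)"
```

```text
time: 11.55
ee_pos: [0.6143, 0.0952, 0.042]
eef_rot: [0.035, 0.999, 0.0, 0.0]
ft_force: [-0.6, -0.5, -1.4]
width: 0.0519
time: 11.68
ee_pos: [0.6145, 0.0951, 0.0423]
eef_rot: [0.035, 0.999, 0.0, 0.001]
ft_force: [0.1, 0.3, -1.0]
width: 0.0517
tcp [0.6145 0.0951 0.0423] lift [0.0257 0.0335] w 0.0517 F [ 0.1  0.3 -1. ] t 11.68
rows total shift [0.37 0.1  0.02] after align [0.37 0.1  0.02] turn [0.  0.1 0. ] = [0.    0.001 0.   ]
```

```bash
python3 -m inch '[[0,0,0,0,0,0],[0,0,0,0,0,0],[0,0,0,0,0,0]]' 0.49 20
python3 -m inch '[[0,0,-0.5,0,0,0],[0,0,-1,0,0,0],[0,0,-1,0,0,0],[0,0,-1,0,0,0],[0.25,-0.6,0,0,0,0]]'
python3 -m inch '[[0.3,-1,0,0,0,0],[0.3,-1,0,0,0,0],[0.3,-1,0,0,0,0],[0,-1,0,0,0,0],[0,-1,0,0,0,0]]'
python3 -m inch '[[0,-1,0,0,0,0],[0,-1,0,0,0,0],[0,-1,0,0,0,0],[0,-1,0,0,0,0],[0,-1,0,0,0,0]]' 1
python3 -m inch '[[0,-1,0,0,0,0],[0,-1,0.4,0,0,0],[0,0,0,0,0,0],[0,0,0,0,0,0],[0,0,0,0,0,0]]' 1
python3 - <<'E'
from h import *
s=camera("scene");crop(s,270,140,510,320,3,"s4.png")
t=camera("top");crop(t,250,100,490,280,3,"t4.png")
for n,c in(("s",s),("t",t)):
    W=pts(c)
    x,y=.5325,-.4055
    m=(np.hypot(W[...,0]-x,W[...,1]-y)<.06)&(W[...,2]>.038)&(W[...,2]<.05);print(n,W[m].mean(0),m.sum())
go(.5325,-.4055,.009)
E
```

```text
time: 12.05
ee_pos: [0.6139, 0.0949, 0.0415]
eef_rot: [0.035, 0.999, 0.0, 0.0]
ft_force: [-0.0, -0.1, 0.1]
width: 0.0641
time: 12.68
ee_pos: [0.6043, 0.0735, 0.1865]
eef_rot: [0.033, 0.999, 0.001, 0.004]
ft_force: [0.2, 0.6, -0.5]
width: 0.0649
time: 13.3
ee_pos: [0.5522, -0.1267, 0.1831]
eef_rot: [0.035, 0.999, 0.0, 0.001]
ft_force: [0.2, -0.2, 0.5]
width: 0.0652
time: 13.92
ee_pos: [0.5384, -0.3262, 0.183]
eef_rot: [0.035, 0.999, -0.0, 0.001]
ft_force: [1.6, 0.0, 0.2]
width: 0.0872
time: 14.55
ee_pos: [0.5338, -0.4035, 0.1663]
eef_rot: [0.034, 0.999, 0.0, 0.001]
ft_force: [-0.8, 0.2, 0.8]
width: 0.0869
s [ 0.53260068 -0.4068372   0.04582702] 284
t [ 0.52303828 -0.39527939  0.0448294 ] 42
tcp [ 0.5335 -0.4037  0.166 ] lift [-0.0202 -0.4697] w 0.0868 F [ 0.8 -0.3  0.8] t 14.65
rows total shift [ 0.03 -0.05  3.93] after align [ 0.02 -0.05  3.93] turn [0.  0.1 0.1] = [0.    0.    0.001]
```

View pics/s4.png

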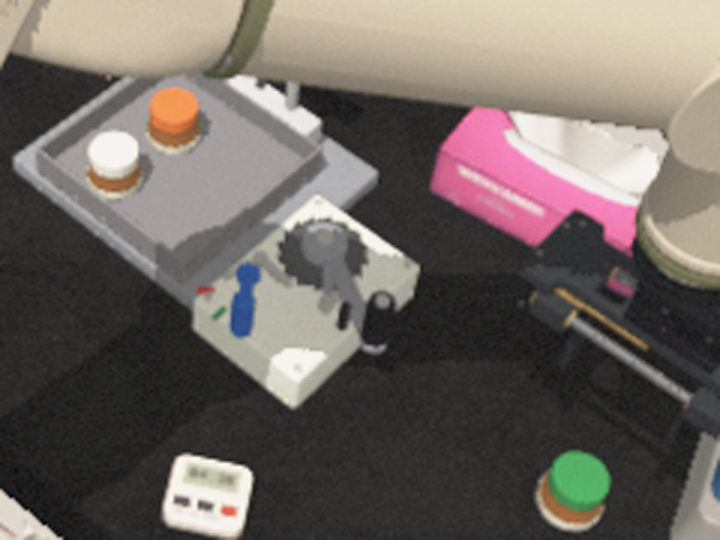

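View pics/t4.png

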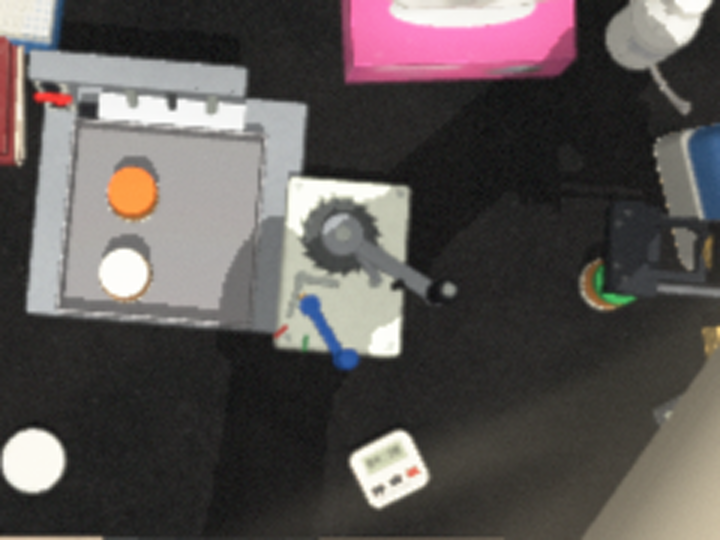

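Both jars stand in the tray and the green one is in place. The blue appliance beside the green jar could be in the gripper body's way, so I check the clearance.

```bash
python3 - <<'E'
from h import *
import pickle
t,s=pickle.load(open("c0.pkl","rb"))
for c in (t,s):
    W=pts(c); m=(abs(W[...,0]-.55)<.13)&(W[...,1]<-.44)&(W[...,1]>-.62)&(W[...,2]>.02)
    q=W[m]
    for x in np.arange(.42,.68,.02):
        k=q[(q[:,0]>=x)&(q[:,0]<x+.02)]
        if len(k): print(round(x,2),"ymax",k[:,1].max().round(3),"z near",k[k[:,1]>-.51][:,2].max() if (k[:,1]>-.51).any() else None)
E
```

```text
0.42 ymax -0.517 z near None
0.44 ymax -0.513 z near None
0.46 ymax -0.51 z near 0.021686014154167932
0.48 ymax -0.51 z near 0.02164187830310582
0.54 ymax -0.487 z near 0.06320796927382699
0.56 ymax -0.48 z near 0.08119631482486156
0.58 ymax -0.477 z near 0.09849671855550479
0.6 ymax -0.474 z near 0.10149267153843566
0.62 ymax -0.469 z near 0.12327402011203548
0.64 ymax -0.464 z near 0.12052747654205609
0.66 ymax -0.46 z near 0.10053556102353967
0.42 ymax -0.518 z near None
0.44 ymax -0.516 z near None
0.46 ymax -0.512 z near None
0.48 ymax -0.512 z near None
0.5 ymax -0.589 z near None
0.54 ymax -0.489 z near 0.06312094837785387
0.56 ymax -0.484 z near 0.08433520935017225
0.58 ymax -0.479 z near 0.09836724089306315
0.6 ymax -0.475 z near 0.10015796798124266
0.62 ymax -0.471 z near 0.12219496017927156
0.64 ymax -0.466 z near 0.12025053144631914
0.66 ymax -0.463 z near 0.10008490230120426
```

```bash
python3 -m inch '[[0,0,0,0,0,0.075],[0,0,0,0,0,0.075],[0,0,0,0,0,0.075],[0,0,0,0,0,0.075],[0,0,0,0,0,0]]' 1 20
python3 -m inch '[[0,0,0,0,0,0]]'
python3 - <<'E'
from h import *
go(.5325,-.4065,.009)
print(read_state()["joint_positions"].round(2), R.from_quat(read_state()["eef_rot"]).as_matrix().round(2))
E
```

```text
time: 15.28
ee_pos: [0.5332, -0.404, 0.1655]
eef_rot: [0.341, 0.94, 0.0, 0.0]
ft_force: [0.6, 0.5, -0.8]
width: 0.0871
time: 15.4
ee_pos: [0.533, -0.4043, 0.1655]
eef_rot: [0.34, 0.94, 0.0, 0.0]
ft_force: [-0.7, 0.6, -0.3]
width: 0.0874
tcp [ 0.533  -0.4043  0.1655] lift [-0.0207 -0.4704] w 0.0874 F [-0.7  0.6 -0.3] t 15.4
rows total shift [-0.02 -0.05  3.91] after align [ 0.01 -0.05  3.91] turn [  0.    0.  -35.8] = [ 0.     0.    -0.298]
[ 0.14  0.52  0.62  1.44 -0.31  1.29  1.67] [[-0.77  0.64  0.  ]
 [ 0.64  0.77  0.  ]
 [-0.    0.   -1.  ]]
```

```bash
python3 -m inch '[[0,-0.05,1,0,0,0],[0,0,1,0,0,0],[0,0,1,0,0,0],[0,0,0.6,0,0,0],[0,0,0.31,0,0,0]]' 1 20
python3 -m inch '[[0,0,0,0,0,0]]'
python3 -m inch '[[0,0,0,0,0,0],[0,0,0,0,0,0],[0,0,0,0,0,0],[0,0,0,0,0,0],[0,0,0,0,0,0]]' -1 20
python3 -c "
from h import *
go(.5325,-.4065,.009)"
```

```text
time: 16.02
ee_pos: [0.5311, -0.4057, 0.0076]
eef_rot: [0.341, 0.94, 0.0, -0.001]
ft_force: [-1.1, -0.6, -0.8]
width: 0.087
time: 16.15
ee_pos: [0.5314, -0.4061, 0.0086]
eef_rot: [0.341, 0.94, 0.0, -0.0]
ft_force: [0.2, 0.0, 0.1]
width: 0.0867
time: 16.77
ee_pos: [0.5317, -0.4062, 0.0091]
eef_rot: [0.342, 0.94, 0.0, 0.0]
ft_force: [0.6, 0.4, 2.2]
width: 0.0514
tcp [ 0.5317 -0.4062  0.0091] lift [-0.0219 -0.4723] w 0.0514 F [0.6 0.4 2.2] t 16.77
rows total shift [-0.02  0.01  0.  ] after align [-0.02 -0.01  0.  ] turn [  0.   0. -36.] = [ 0.   0.  -0.3]
```

```bash
python3 -m inch '[[0,0,-0.5,0,0,0],[0,0,-1,0,0,0],[0,0,-1,0,0,0],[0,0,-1,0,0,0],[0,0,-0.9,0,0,0]]'
python3 -m inch '[[0,0,0,0,0,-0.075],[0,0,0,0,0,-0.075],[0,0,0,0,0,-0.075],[0,0,0,0,0,-0.075],[0,0,0,0,0,0]]'
python3 -m inch '[[0,0.6,0,0,0,0],[0,1,0,0,0,0],[0,1,0,0,0,0],[0,1,0,0,0,0],[0,1,0,0,0,0]]'
python3 -m inch '[[0,1,0,0,0,0],[0,1,0,0,0,0],[0,1,0,0,0,0],[0,1,0,0,0,0],[0,1,0,0,0,0]]'
python3 -m inch '[[0,0.9,0,0,0,0],[0,0.4,0,0,0,0],[0,0,0,0,0,0],[0,0,0,0,0,0],[0,0,0,0,0,0]]'
python3 - <<'E'
from h import *
p=L2W(-.02,-.035); go(p[0],p[1],.0418)
E
```

```text
time: 17.4
ee_pos: [0.5313, -0.4065, 0.1879]
eef_rot: [0.342, 0.94, -0.0, 0.001]
ft_force: [0.9, -0.5, -1.6]
width: 0.0513
time: 18.02
ee_pos: [0.5313, -0.4065, 0.1861]
eef_rot: [0.036, 0.999, -0.0, 0.0]
ft_force: [0.3, -0.6, -1.1]
width: 0.0517
time: 18.65
ee_pos: [0.5442, -0.2216, 0.1856]
eef_rot: [0.037, 0.999, 0.0, 0.0]
ft_force: [0.6, -0.8, -1.5]
width: 0.0513
time: 19.27
ee_pos: [0.5582, -0.0221, 0.1856]
eef_rot: [0.037, 0.999, 0.0, 0.0]
ft_force: [1.0, 0.3, -0.6]
width: 0.0519
time: 19.9
ee_pos: [0.5619, 0.027, 0.185]
eef_rot: [0.036, 0.999, -0.0, 0.0]
ft_force: [0.4, -1.1, -1.0]
width: 0.0514
tcp [0.5619 0.027  0.185 ] lift [-0.022  -0.0381] w 0.0514 F [ 0.4 -1.1 -1. ] t 19.9
rows total shift [-0.05  0.08  3.58] after align [-0.05  0.08  3.58] turn [-0.   0.  -0.2] = [-0.     0.    -0.001]
```

```bash
python3 -m inch '[[-0.04,0.08,0.9,0,0,0],[0,0,1,0,0,0],[0,0,0.9,0,0,0],[0,0,0.5,0,0,0],[0,0,0.25,0,0,0]]'
python3 -m inch '[[0,0,0,0,0,0],[0,0,0,0,0,0]]'
python3 -c "
from h import *
go(.6,.1,.0415)"
```

```text
time: 20.52
ee_pos: [0.5632, 0.0308, 0.0419]
eef_rot: [0.036, 0.999, -0.0, -0.001]
ft_force: [0.3, 0.2, -0.0]
width: 0.0517
time: 20.78
ee_pos: [0.5644, 0.0317, 0.0439]
eef_rot: [0.035, 0.999, 0.0, 0.001]
ft_force: [-0.6, -0.8, 0.1]
width: 0.0514
tcp [0.5644 0.0317 0.0439] lift [-0.0198 -0.0333] w 0.0514 F [-0.6 -0.8  0.1] t 20.77
rows total shift [-0.77  1.77  0.06] after align [-0.77  1.77  0.06] turn [ 0.   0.1 -0. ] = [ 0.     0.001 -0.   ]
```

```bash
python3 -m inch '[[0,0,0.06,0,0,0],[0,0,0,0,0,0]]'
python3 -m inch '[[0,0,0,0,0,0],[0,0,0,0,0,0],[0,0,0,0,0,0]]' 0.49 20
python3 -m inch '[[0,0,-0.5,0,0,0],[0,0,-1,0,0,0],[0,0,-1,0,0,0],[0,0,-1,0,0,0],[0.65,-0.9,0,0,0,0]]'
python3 -m inch '[[1,-1,0,0,0,0],[1,-1,0,0,0,0],[0,-1,0,0,0,0],[0,0,0,0,0,0],[0,0,0,0,0,0]]' 0.2
python3 - <<'E'
from h import *
t=camera("top");crop(t,250,100,410,260,4,"t5.png")
s=camera("scene");crop(s,190,80,430,280,3,"s5.png")
for c in (t,s):
    W=pts(c);im=c["img"].astype(int)
    m=(im[...,2]>im[...,0]+50)&(W[...,2]>.1)&(W[...,2]<.13)&(abs(W[...,0]-.45)<.05)&(abs(W[...,1]+.12)<.05)
    if m.any(): q=W[m].mean(0);print(q,W2L(q),m.sum())
p=L2W(-.1262,-.1905); go(p[0],p[1],.090)
E
```

```text
time: 21.02
ee_pos: [0.5642, 0.0319, 0.0411]
eef_rot: [0.035, 0.999, 0.0, 0.001]
ft_force: [1.1, 0.0, 0.9]
width: 0.0517
time: 21.4
ee_pos: [0.5636, 0.0318, 0.0405]
eef_rot: [0.035, 0.999, 0.0, -0.0]
ft_force: [0.6, -0.5, -0.6]
width: 0.0643
time: 22.02
ee_pos: [0.5376, -0.0002, 0.1835]
eef_rot: [0.033, 0.999, 0.001, 0.003]
ft_force: [-0.7, -0.8, -0.7]
width: 0.0654
time: 22.65
ee_pos: [0.4473, -0.1158, 0.1805]
eef_rot: [0.035, 0.999, 0.0, 0.0]
ft_force: [0.4, -0.1, -0.4]
width: 0.0527
[ 0.44334916 -0.10826357  0.10993863] [-0.13082051 -0.18133086] 3
[ 0.44680085 -0.1189998   0.11632335] [-0.12662831 -0.19180016] 67
tcp [ 0.4474 -0.1153  0.1804] lift [-0.1263 -0.1881] w 0.0522 F [ 0.2  0.5 -0.1] t 22.75
rows total shift [-0.   -0.06  2.26] after align [-0.   -0.06  2.26] turn [ 0.  -0.   0.1] = [ 0.    -0.     0.001]
```

View pics/s5.png

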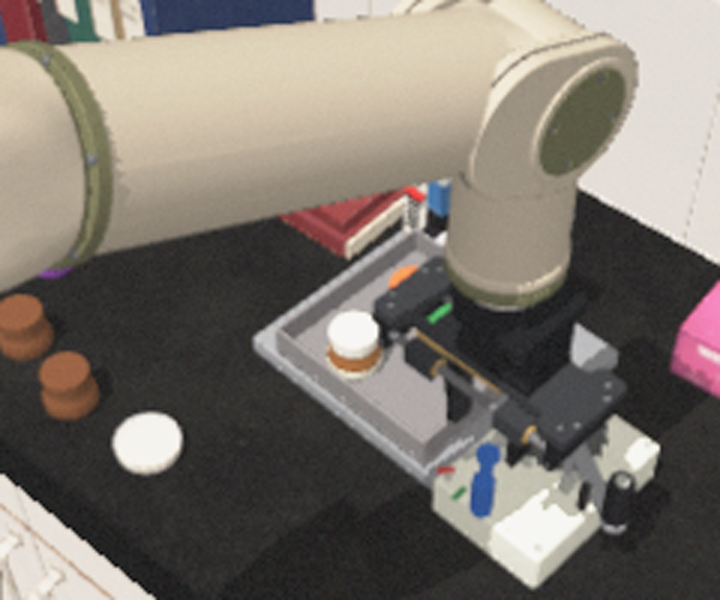

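View pics/t5.png

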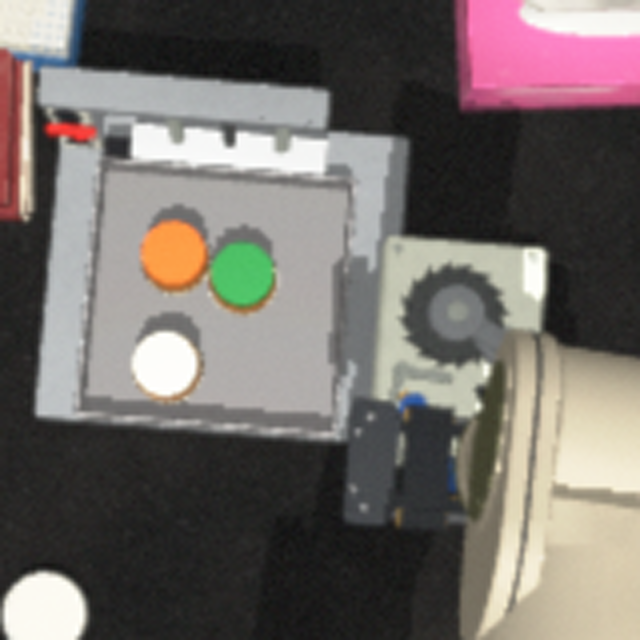

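All three jars stand upright in the tray. Green is now at (242,273), close to orange, which is fine. Next is the pawl knob.

```bash
python3 -m inch '[[0,-0.08,0.9,0,0,0],[0,0,0.8,0,0,0],[0,0,0.4,0,0,0],[0,0,0.15,0,0,0],[0,0,0,0,0,0]]'
python3 -m inch '[[0,0,0,0,0,0],[0,0,0,0,0,0],[0,0,0,0,0,0],[0,0,0,0,0,0],[0,0,0,0,0,0]]' -1 10
python3 - <<'E'
from h import *
p=L2W(-.1361,-.155); go(p[0],p[1],.090)
E
```

```text
time: 23.38
ee_pos: [0.4472, -0.1195, 0.0909]
eef_rot: [0.035, 0.999, 0.0, 0.0]
ft_force: [0.3, -0.6, 0.2]
width: 0.0521
time: 24.0
ee_pos: [0.4472, -0.1193, 0.0907]
eef_rot: [0.035, 0.999, 0.0, 0.0]
ft_force: [1.1, 1.9, 0.5]
width: 0.0195
tcp [ 0.4472 -0.1193  0.0907] lift [-0.1262 -0.1921] w 0.0195 F [1.1 1.9 0.5] t 24.0
rows total shift [0.25 0.93 0.02] after align [0.25 0.93 0.02] turn [0. 0. 0.] = [0. 0. 0.]
```

```bash
python3 -m inch '[[0.13,0.17,0,0,0,0],[0.07,0.17,0,0,0,0],[0.06,0.2,0,0,0,0],[0.04,0.2,0,0,0,0],[0.01,0.21,0,0,0,0]]'
python3 -m inch '[[0,0,0,0,0,0],[0,0,0,0,0,0]]'
python3 - <<'E'
from h import *
t=camera("top");crop(t,310,150,410,250,6,"t6.png")
s=camera("scene");crop(s,320,180,420,280,6,"s6.png")
p=L2W(-.1361,-.153); go(p[0],p[1],.090)
E
```

```text
time: 24.62
ee_pos: [0.436, -0.0805, 0.0905]
eef_rot: [0.035, 0.999, -0.0, -0.001]
ft_force: [-3.8, -0.9, 7.0]
width: 0.0198
time: 24.88
ee_pos: [0.436, -0.08, 0.0905]
eef_rot: [0.035, 0.999, 0.0, -0.001]
ft_force: [-4.6, 2.1, 8.8]
width: 0.0193
tcp [ 0.436  -0.0801  0.0905] lift [-0.1401 -0.1537] w 0.0196 F [-5.7  1.1  7.5] t 24.98
rows total shift [-0.1   0.02  0.01] after align [-0.1   0.02  0.01] turn [ 0.  -0.1  0. ] = [ 0.    -0.001  0.   ]
```

View pics/s6.png

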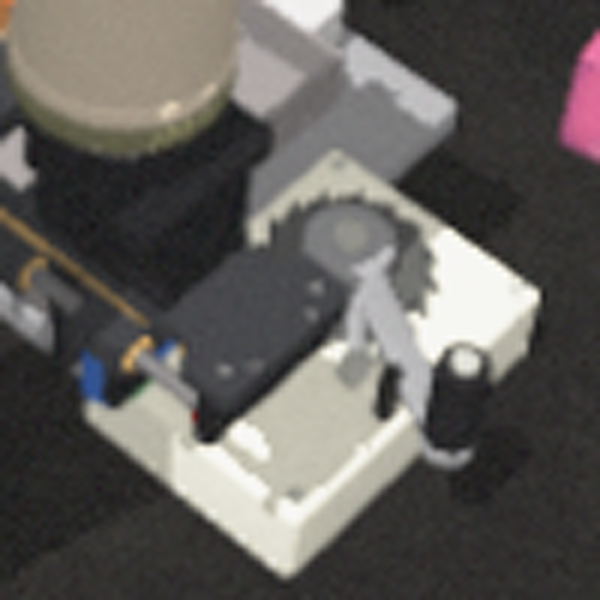

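```bash
python3 -m inch '[[-0.1,0,0,0,0,0],[0,0,0,0,0,0],[0,0,0,0,0,0],[0,0,0,0,0,0]]' 0.2 10
python3 -m inch '[[0,0,-0.5,0,0,0],[0,0,-1,0,0,0],[0,0,-1,0,0,0],[0,0,-0.3,0,0,0],[0,-1,0,0,0,0]]'
python3 -m inch '[[0,-1,0,0,0,0],[0,-1,0,0,0,0],[0,-1,0,0,0,0],[0,-1,0,0,0,0],[0,-1,0,0,0,0]]'
python3 - <<'E'
from h import *
t=camera("top");crop(t,310,150,410,250,6,"t7.png")
s=camera("scene");crop(s,320,180,420,280,6,"s7.png")
for c in (t,s):
    W=pts(c);im=c["img"].astype(int)
    m=(im[...,2]>im[...,0]+50)&(W[...,2]>.115)&(W[...,2]<.13)&(abs(W[...,0]-.45)<.06)&(abs(W[...,1]+.1)<.06)
    if m.any(): q=W[m].mean(0);print(q,W2L(q),m.sum())
    m=(im[...,2]>im[...,0]+60)&(W[...,2]>.06)&(W[...,2]<.09)&(abs(W[...,0]-.48)<.06)&(abs(W[...,1]+.1)<.06)
    q=np.array([W2L(p) for p in W[m]]); print(np.polyfit(q[:,0],q[:,1],1),q.mean(0))
E
```

```text
time: 25.48
ee_pos: [0.441, -0.0811, 0.0904]
eef_rot: [0.035, 0.999, 0.0, -0.0]
ft_force: [-0.4, 0.3, -0.1]
width: 0.0488
time: 26.1
ee_pos: [0.4392, -0.1193, 0.203]
eef_rot: [0.032, 0.999, 0.0, 0.001]
ft_force: [0.4, -0.4, -0.6]
width: 0.052
time: 26.72
ee_pos: [0.4239, -0.3215, 0.2017]
eef_rot: [0.035, 0.999, 0.0, -0.0]
ft_force: [-0.2, 0.2, -0.0]
width: 0.0521
[ 0.43918249 -0.08033595  0.12222106] [-0.13692516 -0.15376192] 38
[-0.0099929  -0.15464281] [-0.09176295 -0.15372584]
[ 0.43876961 -0.08252374  0.12022212] [-0.13718442 -0.15597318] 40
[ 0.05074368 -0.15139762] [-0.09684819 -0.15631206]
```

View pics/t7.png

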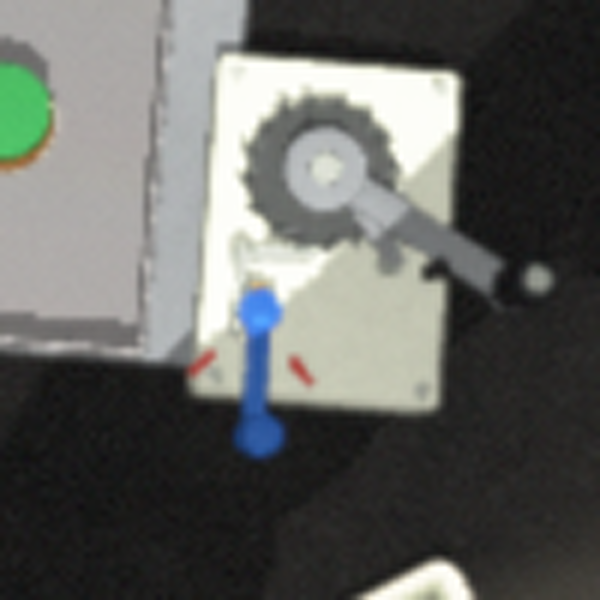

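View pics/s7.png

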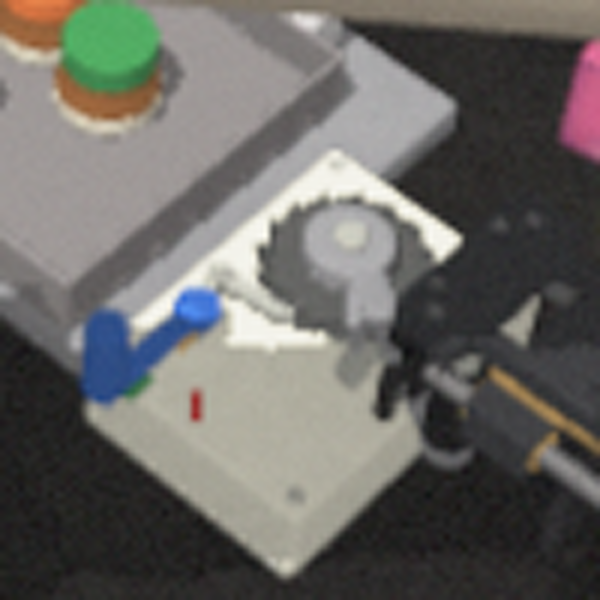

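The pawl lever sits midway between the red marks, so |b| is about 0.03 at most. Next is the pump knob.

```bash
python3 - <<'E'
from h import *
s=camera("scene");W=pts(s)
m=(W[...,2]>.128)&(W[...,2]<.14)&(abs(W[...,0]-.5)<.1)&(abs(W[...,1]+.2)<.08);print(m.sum())
p=L2W(-.0548,-.2785); print(p); go(p[0],p[1],.2)
E
```

```text
21
[ 0.51240631 -0.21049893]
tcp [ 0.4232 -0.3223  0.2016] lift [-0.136  -0.3963] w 0.0522 F [0.4 0.9 0.2] t 26.88
rows total shift [-2.02  2.95  0.03] after align [-2.03  2.94  0.04] turn [-0.  -0.1 -0.2] = [-0.    -0.001 -0.002]
```

```bash
python3 -m inch '[[-0.7,1,0,0,0,0],[-0.7,1,0,0,0,0],[-0.63,0.94,0,0,0,0],[0,0,0,0,0,0],[0,0,0,0,0,0]]' 0.2 25
python3 -m inch '[[0,0,0.8,0,0,0],[0,0,0.8,0,0,0],[0,0,0.8,0,0,0],[0,0,0.3,0,0,0],[0,0,0,0,0,0]]'
python3 - <<'E'
from h import *
p=L2W(-.0548,-.2785); go(p[0],p[1],.0925)
E
```

```text
time: 27.5
ee_pos: [0.5131, -0.2087, 0.202]
eef_rot: [0.035, 0.999, 0.0, -0.0]
ft_force: [0.4, -1.1, 0.7]
width: 0.0518
time: 28.12
ee_pos: [0.513, -0.2094, 0.0945]
eef_rot: [0.035, 0.999, 0.0, -0.0]
ft_force: [0.5, 0.4, -0.3]
width: 0.0526
tcp [ 0.513  -0.2094  0.0945] lift [-0.0543 -0.2774] w 0.0526 F [ 0.5  0.4 -0.3] t 28.12
rows total shift [ 0.01 -0.03  0.05] after align [ 0.01 -0.03  0.05] turn [ 0.  -0.1 -0.1] = [ 0. -0. -0.]
```

```bash
python3 -m inch '[[0,0,0.05,0,0,0],[0,0,0,0,0,0],[0,0,0,0,0,0],[0,0,0,0,0,0],[0,0,0,0,0,0]]' -1 25
python3 -m inch '[[-0.2,-0.1,0,0,0,0],[-0.2,-0.08,0,0,0,0],[-0.38,-0.1,0,0,0,0],[-0.4,-0.05,0,0,0,0],[-0.41,0.01,0,0,0,0]]'
python3 -m inch '[[-0.2,0.03,0,0,0,0],[-0.2,0.04,0,0,0,0],[0,0,0,0,0,0]]'
python3 - <<'E'
from h import *
p=L2W(-.0032+.0273,-.182-.1066); go(p[0],p[1],.0925)
E
```

```text
time: 28.75
ee_pos: [0.5139, -0.2088, 0.0928]
eef_rot: [0.035, 0.999, 0.0, 0.0]
ft_force: [0.3, 1.1, 3.5]
width: 0.0236
time: 29.38
ee_pos: [0.5764, -0.2253, 0.0926]
eef_rot: [0.035, 0.999, 0.001, -0.001]
ft_force: [-7.0, 8.1, 12.4]
width: 0.0235
time: 29.75
ee_pos: [0.5929, -0.2233, 0.0926]
eef_rot: [0.034, 0.999, 0.001, -0.001]
ft_force: [-4.0, 5.8, 10.6]
width: 0.0235
tcp [ 0.5929 -0.2233  0.0926] lift [ 0.0264 -0.2857] w 0.0235 F [-4.   5.8 10.6] t 29.75
rows total shift [ 0.06 -0.07  0.  ] after align [ 0.06 -0.07  0.  ] turn [ 0.1 -0.1  0.1] = [ 0.001 -0.001  0.001]
```

```bash
python3 -m inch '[[0.2,-0.04,0,0,0,0],[0.3,-0.04,0,0,0,0],[0.41,-0.01,0,0,0,0],[0.4,0.05,0,0,0,0],[0.3,0.08,0,0,0,0]]'
python3 -m inch '[[0.2,0.08,0,0,0,0],[0.2,0.1,0,0,0,0],[0,0,0,0,0,0]]'
python3 - <<'E'
from h import *
s=camera("scene");crop(s,230,80,430,280,4,"s8.png")
W=pts(s);im=s["img"].astype(int)
p=L2W(-.0548,-.2785); go(p[0],p[1],.0925)
m=(abs(W[...,0]-.587)<.08)&(abs(W[...,1]-.06)<.08)&(W[...,2]>.025)&(W[...,2]<.05);print("floor z",np.median(W[m][:,2]),m.sum())
E
```

```text
time: 30.38
ee_pos: [0.5295, -0.2169, 0.0928]
eef_rot: [0.034, 0.999, 0.001, 0.001]
ft_force: [4.3, 6.6, 2.8]
width: 0.0231
time: 30.75
ee_pos: [0.5139, -0.2089, 0.0928]
eef_rot: [0.034, 0.999, 0.001, 0.001]
ft_force: [2.5, 4.9, 3.3]
width: 0.0235
tcp [ 0.514  -0.209   0.0928] lift [-0.0533 -0.2769] w 0.0231 F [2.6 4.4 2.9] t 30.8
rows total shift [ 0.04 -0.04  0.01] after align [ 0.04 -0.04  0.01] turn [0.1 0.1 0.1] = [0.001 0.001 0.001]
floor z 0.04098286555624053 1309
```

View pics/s8.png

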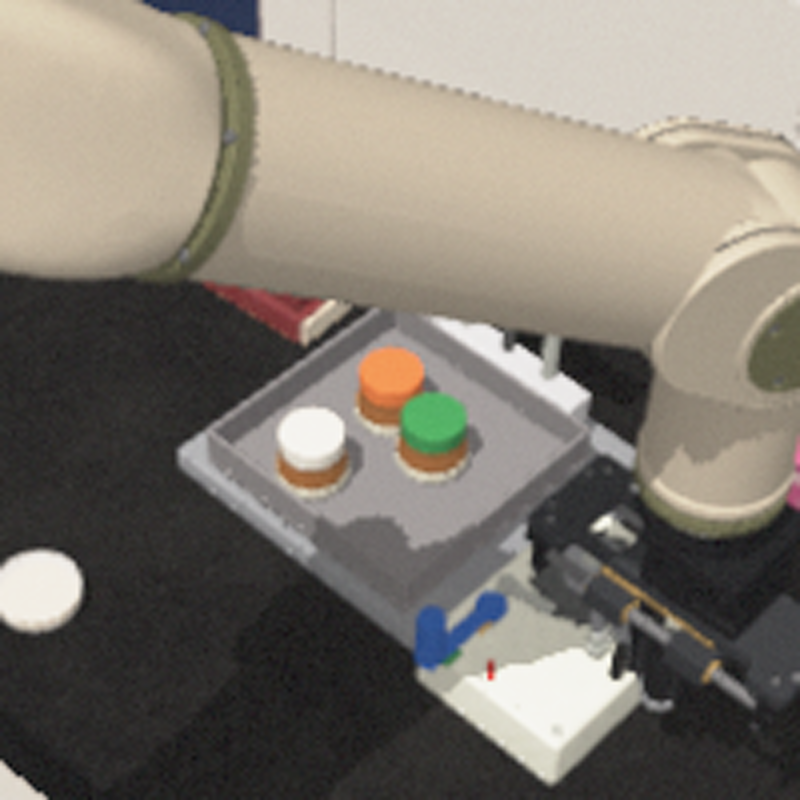

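The first stroke raised the tray floor from 33 to 41 mm and the ratchet held. All three jars are upright. I do strokes 2 to 4.

```bash
python3 -m inch '[[-0.2,-0.1,0,0,0,0],[-0.2,-0.08,0,0,0,0],[-0.38,-0.1,0,0,0,0],[-0.4,-0.05,0,0,0,0],[-0.41,0.01,0,0,0,0]]'
python3 -m inch '[[-0.2,0.03,0,0,0,0],[-0.2,0.04,0,0,0,0],[0,0,0,0,0,0],[0,0,0,0,0,0]]'
python3 -m inch '[[0.2,-0.04,0,0,0,0],[0.3,-0.04,0,0,0,0],[0.41,-0.01,0,0,0,0],[0.4,0.05,0,0,0,0],[0.3,0.08,0,0,0,0]]'
python3 -m inch '[[0.2,0.08,0,0,0,0],[0.2,0.1,0,0,0,0],[0,0,0,0,0,0],[0,0,0,0,0,0]]'
python3 - <<'E'
from h import *
s=camera("scene");W=pts(s)
m=(abs(W[...,0]-.587)<.08)&(abs(W[...,1]-.06)<.08)&(W[...,2]>.025)&(W[...,2]<.07);print("floor z",np.median(W[m][:,2]),m.sum())
p=L2W(-.0548,-.2785); go(p[0],p[1],.0925)
E
```

```text
time: 31.42
ee_pos: [0.5758, -0.2254, 0.0925]
eef_rot: [0.034, 0.999, 0.002, -0.001]
ft_force: [-7.3, 11.0, 12.9]
width: 0.0232
time: 31.92
ee_pos: [0.5919, -0.2236, 0.0926]
eef_rot: [0.034, 0.999, 0.002, -0.001]
ft_force: [-5.1, 9.3, 9.9]
width: 0.0236
time: 32.55
ee_pos: [0.5291, -0.2169, 0.0928]
eef_rot: [0.034, 0.999, 0.001, 0.001]
ft_force: [5.9, 9.0, 3.0]
width: 0.0236
time: 33.05
ee_pos: [0.5139, -0.209, 0.0928]
eef_rot: [0.034, 0.999, 0.001, 0.001]
ft_force: [4.9, 8.8, 3.2]
width: 0.0233
floor z 0.05122954123879797 1486
tcp [ 0.514  -0.2091  0.0928] lift [-0.0533 -0.2769] w 0.0234 F [4.7 8.3 3.3] t 33.1
rows total shift [ 0.04 -0.04  0.01] after align [ 0.04 -0.04  0.01] turn [0.1 0.1 0.1] = [0.001 0.001 0.001]
```

```bash
python3 -m inch '[[-0.2,-0.08,0,0,0,0],[-0.2,-0.08,0,0,0,0],[-0.38,-0.1,0,0,0,0],[-0.4,-0.05,0,0,0,0],[-0.41,0.01,0,0,0,0]]'
python3 -m inch '[[-0.2,0.03,0,0,0,0],[-0.2,0.04,0,0,0,0],[0,0,0,0,0,0],[0,0,0,0,0,0]]'
python3 -m inch '[[0.2,-0.04,0,0,0,0],[0.3,-0.04,0,0,0,0],[0.41,-0.01,0,0,0,0],[0.4,0.05,0,0,0,0],[0.3,0.08,0,0,0,0]]'
python3 -m inch '[[0.2,0.08,0,0,0,0],[0.2,0.08,0,0,0,0],[0,0,0,0,0,0],[0,0,0,0,0,0]]'
python3 - <<'E'
from h import *
s=camera("scene");W=pts(s)
m=(abs(W[...,0]-.587)<.08)&(abs(W[...,1]-.06)<.08)&(W[...,2]>.025)&(W[...,2]<.078);print("floor z",np.median(W[m][:,2]),m.sum())
p=L2W(-.0548,-.2785); go(p[0],p[1],.0925)
E
```

```text
time: 33.72
ee_pos: [0.5751, -0.2254, 0.0925]
eef_rot: [0.034, 0.999, 0.002, -0.001]
ft_force: [-6.8, 11.5, 12.8]
width: 0.0231
time: 34.22
ee_pos: [0.5911, -0.2237, 0.0926]
eef_rot: [0.034, 0.999, 0.002, -0.001]
ft_force: [-4.8, 9.1, 11.2]
width: 0.0234
time: 34.85
ee_pos: [0.5285, -0.2166, 0.0928]
eef_rot: [0.033, 0.999, 0.002, 0.001]
ft_force: [6.1, 12.1, 2.3]
width: 0.0232
time: 35.35
ee_pos: [0.5137, -0.209, 0.0928]
eef_rot: [0.033, 0.999, 0.002, 0.001]
ft_force: [6.2, 11.9, 2.0]
width: 0.0237
floor z 0.06110963654016144 1455
tcp [ 0.5137 -0.209   0.0928] lift [-0.0536 -0.2769] w 0.0234 F [ 5.9 11.8  2.3] t 35.4
rows total shift [ 0.03 -0.04  0.01] after align [ 0.03 -0.04  0.01] turn [0.2 0.2 0.2] = [0.002 0.001 0.002]
```

```bash
python3 -m inch '[[-0.2,-0.04,0,0,0,0],[-0.2,-0.05,0,0,0,0],[-0.38,-0.09,0,0,0,0],[-0.4,-0.04,0,0,0,0],[-0.41,0.01,0,0,0,0]]'
python3 -m inch '[[-0.22,0.03,0,0,0,0],[-0.22,0.04,0,0,0,0],[0,0,0,0,0,0],[0,0,0,0,0,0]]'
python3 -m inch '[[0.2,-0.04,0,0,0,0],[0.3,-0.04,0,0,0,0],[0.41,-0.01,0,0,0,0],[0.4,0.05,0,0,0,0],[0.32,0.08,0,0,0,0]]'
python3 -m inch '[[0.2,0.08,0,0,0,0],[0.2,0.08,0,0,0,0],[0,0,0,0,0,0],[0,0,0,0,0,0]]'
python3 - <<'E'
from h import *
s=camera("scene");W=pts(s)
m=(abs(W[...,0]-.587)<.08)&(abs(W[...,1]-.06)<.08)&(W[...,2]>.025)&(W[...,2]<.085);print("floor z",np.median(W[m][:,2]),m.sum())
p=L2W(-.0548,-.2785); go(p[0],p[1],.0925)
t=camera("top");crop(t,245,100,345,230,5,"t9.png");crop(s,230,80,430,280,4,"s9.png")
E
```

```text
time: 36.02
ee_pos: [0.5737, -0.2253, 0.0926]
eef_rot: [0.035, 0.999, 0.0, -0.001]
ft_force: [-6.9, 6.0, 10.8]
width: 0.0232
time: 36.52
ee_pos: [0.5916, -0.2235, 0.0927]
eef_rot: [0.035, 0.999, 0.0, -0.001]
ft_force: [-4.3, 4.2, 9.3]
width: 0.0235
time: 37.15
ee_pos: [0.5278, -0.2162, 0.0928]
eef_rot: [0.034, 0.999, 0.001, 0.001]
ft_force: [4.7, 7.5, 3.5]
width: 0.0238
time: 37.65
ee_pos: [0.5128, -0.2084, 0.0928]
eef_rot: [0.034, 0.999, 0.001, 0.001]
ft_force: [3.2, 8.5, 4.0]
width: 0.0232
floor z 0.07106578872562241 1424
tcp [ 0.5129 -0.2084  0.0928] lift [-0.0544 -0.2763] w 0.0231 F [3.6 7.6 4.8] t 37.7
rows total shift [ 0.01 -0.05  0.01] after align [ 0.01 -0.05  0.01] turn [0.1 0.1 0.1] = [0.001 0.001 0.001]
```

View pics/s9.png

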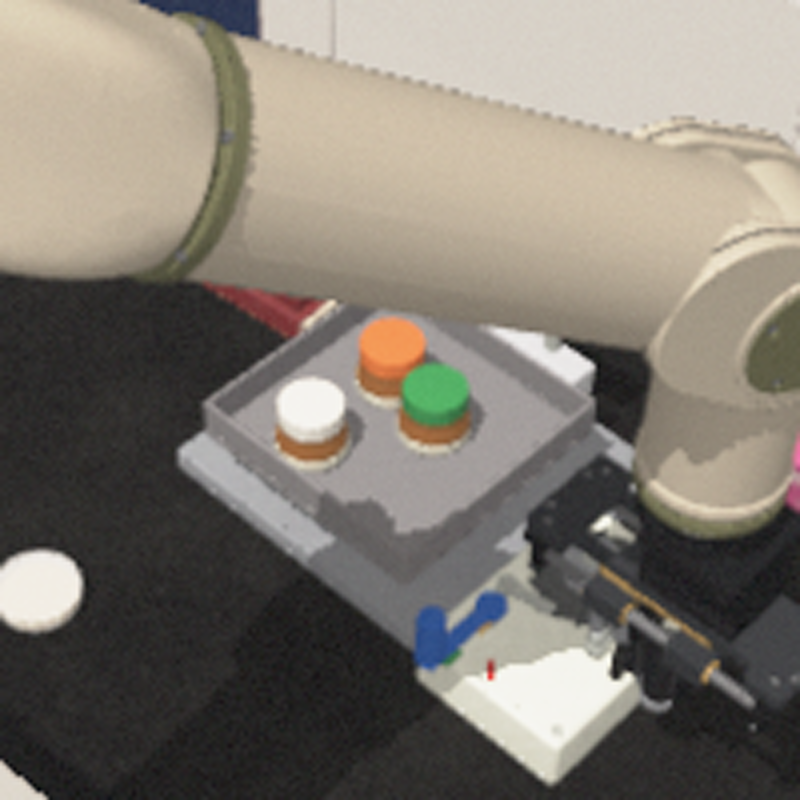

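View pics/t9.png

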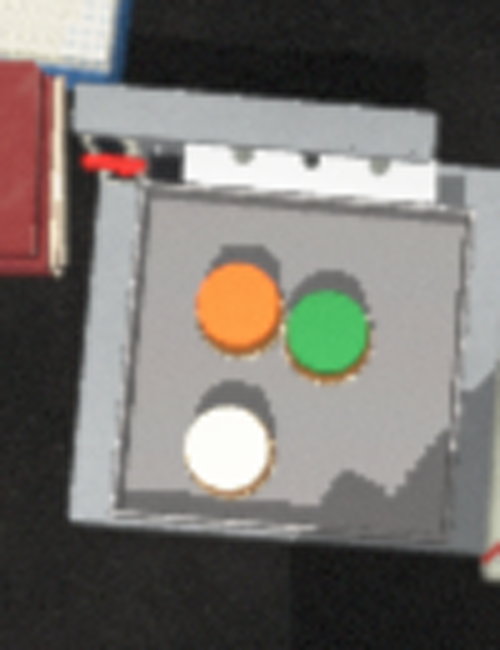

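Four strokes done, tray up about 38 mm, pointer near 93 mm. The mark reads about 97 mm, so I need a clear view of both. I release the knob and move the arm aside.

```bash
python3 -m inch '[[0.05,0.05,0,0,0,0],[0,0,0,0,0,0]]'
python3 -m inch '[[0,0,0,0,0,0],[0,0,0,0,0,0],[0,0,0,0,0,0]]' 0.2 25
python3 -m inch '[[0,0,-0.6,0,0,0],[0,0,-1,0,0,0],[0,0,-0.6,0,0,0],[0.6,-0.6,0,0,0,0],[1,-1,0,0,0,0]]'
python3 -m inch '[[1,-1,0,0,0,0],[1,-1,0,0,0,0],[1,-1,0,0,0,0],[0,0,0,0,0,0],[0,0,0,0,0,0]]'
python3 - <<'E'
from h import *
import pickle
s=camera("scene");t=camera("top");pickle.dump((t,s),open("c1.pkl","wb"))
crop(t,250,115,310,155,12,"t10.png");crop(s,300,110,380,180,9,"s10.png");cv2.imwrite("pics/s10f.png",s["img"][:,:,::-1])
E
```

```text
time: 38.0
ee_pos: [0.5121, -0.2078, 0.093]
eef_rot: [0.034, 0.999, -0.001, 0.002]
ft_force: [11.9, 1.2, -2.4]
width: 0.0232
time: 38.38
ee_pos: [0.5089, -0.2082, 0.0922]
eef_rot: [0.035, 0.999, -0.0, -0.0]
ft_force: [0.4, 0.4, 0.1]
width: 0.0457
time: 39.0
ee_pos: [0.4411, -0.267, 0.1806]
eef_rot: [0.033, 0.999, -0.0, 0.0]
ft_force: [-0.1, -1.6, 0.4]
width: 0.052
time: 39.62
ee_pos: [0.3131, -0.3782, 0.1804]
eef_rot: [0.035, 0.999, 0.0, 0.0]
ft_force: [0.6, -0.0, -0.1]
width: 0.0523
```

View pics/s10.png

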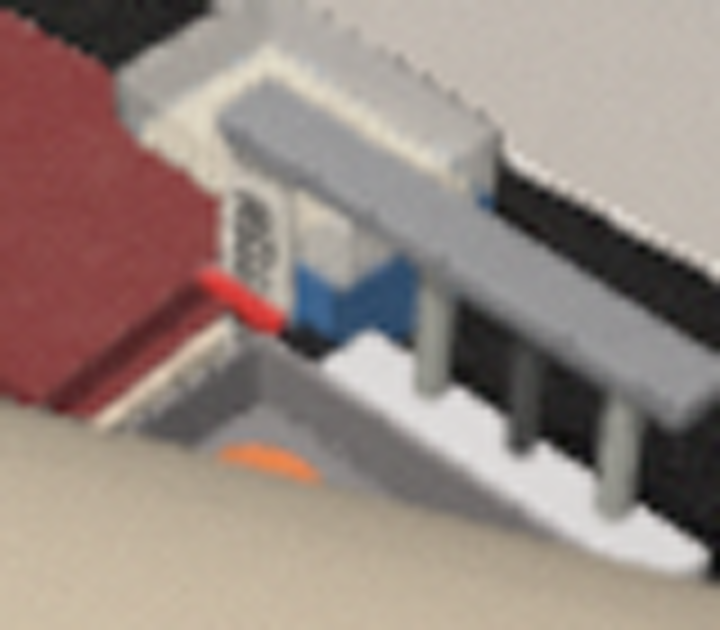

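View pics/t10.png

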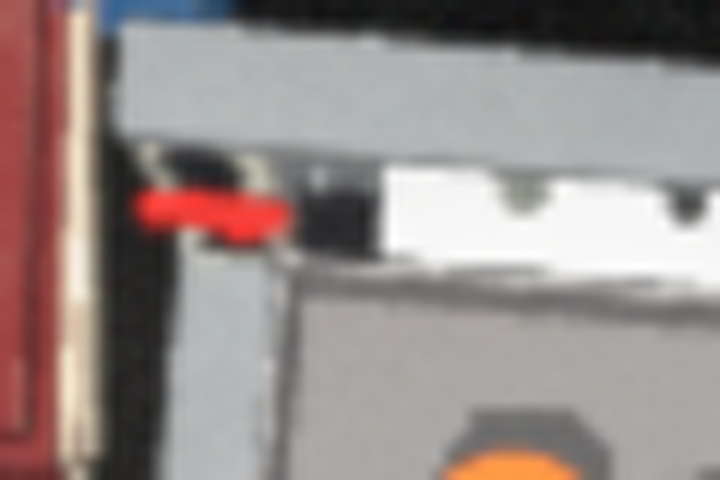

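View pics/s10f.png

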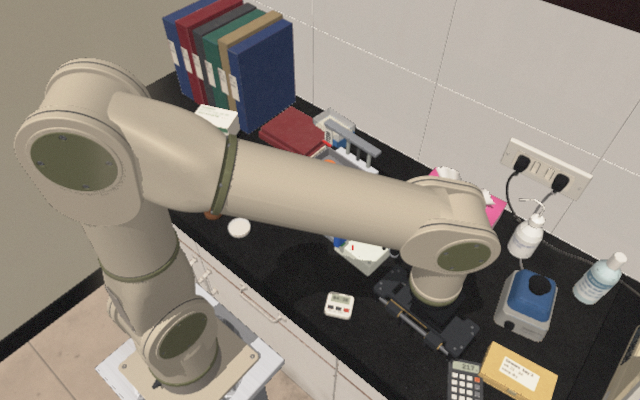

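```bash
python3 - <<'E'
from h import *
import pickle
t0,s0=pickle.load(open("c0.pkl","rb"));t,s=pickle.load(open("c1.pkl","rb"))
for nm,c in(("top0",t0),("scene0",s0),("top",t),("scene",s)):
    W=pts(c);im=c["img"].astype(int)
    reg=(abs(W[...,0]-.70)<.03)&(abs(W[...,1]-.15)<.05)&(W[...,2]>.04)&(W[...,2]<.125)
    r=reg&(im[...,0]>im[...,1]+70)
    k=reg&(im.max(-1)<75)
    for l,m in(("red",r),("black",k)):
        v,u=np.nonzero(m)
        Q=np.array([W2L(p) for p in W[m]]) if m.any() else np.zeros((0,2))
        print(nm,l,m.sum(), "uv",u.mean().round(1),v.mean().round(1))
        if l=="black" or nm.startswith("scene"):
            for a,b,q,z in sorted(zip(u,v,Q.round(3).tolist(),W[m][:,2].round(4))): print("  ",a,b,q,z)
E
```

```text
top0 red 41 uv 267.2 132.3
top0 black 31 uv 276.8 134.9
   265 129 [0.111, 0.121] 0.1127
   266 129 [0.11, 0.117] 0.1163
   267 129 [0.109, 0.113] 0.1239
   268 129 [0.109, 0.111] 0.1224
   268 130 [0.111, 0.113] 0.105
   276 135 [0.109, 0.094] 0.0587
   276 136 [0.106, 0.094] 0.0575
   277 134 [0.113, 0.092] 0.0573
   277 135 [0.108, 0.09] 0.0639
   277 136 [0.106, 0.09] 0.0617
   277 137 [0.103, 0.09] 0.0593
   277 138 [0.1, 0.09] 0.0579
   278 134 [0.114, 0.089] 0.0544
   278 135 [0.11, 0.088] 0.057
   278 136 [0.106, 0.088] 0.0607
   278 137 [0.104, 0.088] 0.0565
   278 138 [0.1, 0.087] 0.0619
   279 134 [0.113, 0.085] 0.0587
   279 135 [0.11, 0.085] 0.061
   279 136 [0.107, 0.085] 0.0585
   279 137 [0.105, 0.085] 0.055
   279 138 [0.101, 0.084] 0.0572
   280 134 [0.113, 0.082] 0.0586
   280 135 [0.11, 0.082] 0.06
   280 136 [0.107, 0.082] 0.0589
   280 137 [0.103, 0.081] 0.0623
   280 138 [0.101, 0.081] 0.0604
   281 135 [0.111, 0.079] 0.0565
   281 136 [0.108, 0.079] 0.0562
   281 137 [0.104, 0.078] 0.0597
   281 138 [0.102, 0.079] 0.055
scene0 red 32 uv 326.4 142.9
   322 140 
[... 3538 characters left out ...]
 [0.109, 0.106] 0.1008
   329 144 [0.108, 0.104] 0.0989
   329 145 [0.107, 0.104] 0.0954
   329 146 [0.106, 0.102] 0.0931
   330 144 [0.109, 0.101] 0.1
   330 145 [0.106, 0.098] 0.1002
   330 146 [0.108, 0.1] 0.0928
   331 145 [0.109, 0.097] 0.0989
scene black 13 uv 333.5 147.5
   331 147 [0.106, 0.094] 0.0946
   332 147 [0.108, 0.092] 0.0942
   332 148 [0.1, 0.084] 0.1009
   333 146 [0.11, 0.089] 0.099
   333 147 [0.109, 0.089] 0.0959
   333 148 [0.106, 0.086] 0.0957
   334 146 [0.113, 0.088] 0.098
   334 147 [0.109, 0.084] 0.0987
   334 148 [0.108, 0.084] 0.0957
   334 149 [0.104, 0.08] 0.0968
   335 147 [0.11, 0.081] 0.1005
   335 148 [0.111, 0.082] 0.0943
   335 149 [0.108, 0.079] 0.0946
```

The pointer is close below the mark: in s10, the red bar ends at (285,325) and the black pointer is at (305,340). I average many frames to measure the difference.

```bash
python3 - <<'E'
from h import *
import pickle
o={}
for n in("top","scene"):
    I=[];D=[]
    for i in range(30):
        c=camera(n);I.append(c["img"].astype(float));d=c["depth"].astype(float);d[d==0]=np.nan;D.append(d)
    c["img"]=np.mean(I,0);c["depth"]=np.nan_to_num(np.nanmedian(D,0));o[n]=c
    print(n,np.std(D,0)[132,267])
pickle.dump(o,open("avg1.pkl","wb"))
for n,(u0,v0,u1,v1) in dict(top=(258,124,290,142),scene=(314,132,346,158)).items():
    c=o[n]; cv2.imwrite(f"pics/avg_{n}.png",cv2.resize(c["img"][v0:v1,u0:u1,::-1].astype(np.uint8),None,fx=22,fy=22,interpolation=cv2.INTER_NEAREST))
    W=pts(c)
    print(n);print("z mm, cols",u0,"rows",v0)
    for v in range(v0,v1): print(v," ".join("%4d%s"%(round(W[v,u,2]*1000) if np.isfinite(W[v,u,2]) else -1, "r" if c["img"][v,u,0]>c["img"][v,u,1]+70 else ("k" if c["img"][v,u].max()<75 else " ")) for u in range(u0+3,u0+28)))
E
```

```text
top 0.0021036748314850686
scene 0.0036552007878566163
top
z mm, cols 258 rows 124
124  174   174   173   172   173   173   174   174   173   173   173   173   173   174   173   173   173   173   173   174   173   173   173   173   174 
125  173   173   173   173   173   173   173   173   174   173   173   173   174   174   172   173   173   173   173   174   173   174   173   173   173 
126  170   170   170   171   171   171   172   172   172   172   172   173   172   173   173   173   173   174   173   174   173   173   173   173   174 
127  130   130   138   138   138   138   138   164   165   167   168   169   169   171   171   171   171   172   172   172   173   173   173   173   172 
128    2   120   122   129k  130k  129k  130k  130k  126   127   128    23    22    23    24    22    22    23   165   165   166   167   167   168   170 
129    0k  108   108   113   113k  114k  121k  122k  122k  120   117   108    24    24    24    24    24    24    23    24    23    99    99    99   100 
130    1k    2    97    98   105   106   106   105   106   105   105   104    23    22    23  
[... 5086 characters left out ...]
    76    77    80    82    85    88    90    93    96    98   100   101    98    99 
154   18   100    99    97    93    91    87    84    82    79    75    72    73    76    78    80    83    86    89    92    94    97   100   102    98 
155  100    98    96    92    90    87    84    81    77    73    70    71    71    71    74    77    80    81    85    88    91    94    95    98   100 
156   97    94    91    89    85    83    78    76    73    71    71    71    72    72    70    73    75    79    81    84    87    89    92    95    97 
157   93    90    87    84    81    78    76    71    71    71    70    71    71    70    70    71    71    74    78    79    82    85    88    90    92
```

View pics/avg_scene.png

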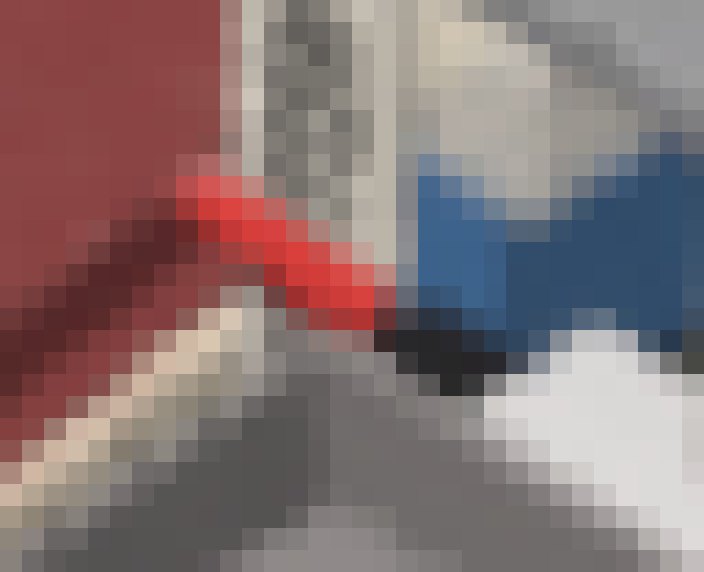

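View pics/avg_top.png

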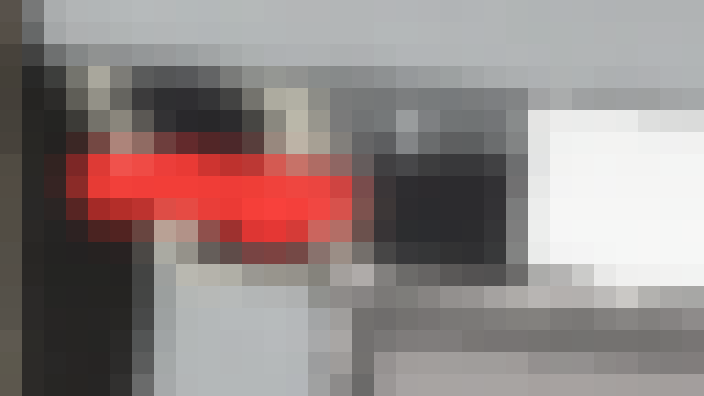

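```bash
python3 - <<'E'
from h import *
import pickle
from scipy.optimize import least_squares
o=pickle.load(open("avg1.pkl","rb"))
for n in o: o[n]["position"]=np.array(o[n]["position"])
ED={}
for n,cols,rows in(("scene",range(325,331),(136,150)),("top",range(263,268),(127,139))):
    im=o[n]["img"];r=im[...,0]-im[...,1:].mean(-1)
    up=[];lo=[]
    for u in cols:
        p=r[rows[0]:rows[1],u]; k=p.argmax(); bgU=np.median(p[:3]); bgL=np.median(p[-3:]); h=p.max()
        f=lambda a,b,th:None
        i=k
        while p[i-1]>(h+bgU)/2: i-=1
        th=(h+bgU)/2; e=rows[0]+i-(p[i]-th)/(p[i]-p[i-1])
        i=k
        while p[i+1]>(h+bgL)/2: i+=1
        th=(h+bgL)/2; g=rows[0]+i+(p[i]-th)/(p[i]-p[i+1])
        up.append((u,e));lo.append((u,g)); print(n,u,round(e,2),round(g,2),p.round().astype(int))
    ED[n]=(up,lo)
# edges parallel to lift y: unknown (x,z) in lift
def solve(which):
    # for each obs, ray intersect... residual: point on line X(x,z)+t*ey nearest to ray -> pixel distance
    def res(q):
        out=[]
        for n in ED:
            for (u,v) in ED[n][which]:
                a=proj(o[n],np.r_[L2W(q[0],.09),q[1]]);b=proj(o[n],np.r_[L2W(q[0],.14),q[1]])
                vv=a[1]+(b[1]-a[1])*(u-a[0])/(b[0]-a[0]); out.append(v-vv)
        return out
    s=least_squares(res,[.107,.096]);return s.x.round(4),np.array(s.fun).round(2)
print("back-top",solve(0));print("front-bottom",solve(1))
E
```

```text
scene 325 140.34 143.58 [ 14  13  12  12  59 129 153 121  53  12  12  12  11   7]
scene 326 140.88 144.47 [  9   7   9   7  17  87 149 145 109  42  11   7   6   5]
scene 327 141.69 145.42 [  6   7   7   7   7  33 103 155 145 110  37   8   4   4]
scene 328 142.41 146.08 [  7  10   8   9   9   9  46 128 150 138  83  16   5   4]
scene 329 142.93 146.41 [  9   6   8   8  10   9  18  82 145 147 110  28   6   5]
scene 330 143.63 146.49 [ 11   9   9  11  12  11  12  36 106 151 125  32   6   6]
top 263 130.4 133.5 [  3   4   9  47 161 181 136  47   6   2   2   1]
top 264 130.4 133.48 [ -1   0   4  41 167 182 140  37   4   0  -1  -1]
top 265 130.33 133.49 [ -1  -1   0  49 176 183 148  30   5  -1  -3  -4]
top 266 130.29 133.56 [ -2  -1   0  56 177 183 158  37   7   5  -2  -4]
top 267 130.42 133.77 [ -2  -1   0  43 157 182 174  65   8   6  -1  -4]
back-top (array([0.1103, 0.0999]), array([ 0.02, -0.11,  0.04,  0.1 , -0.05, -0.  ,  0.2 ,  0.12, -0.04,
       -0.16, -0.12]))
front-bottom (array([0.1015, 0.0971]), array([-0.16,  0.07,  0.34,  0.34, -0.  , -0.58,  0.12,  0.01, -0.07,
       -0.09,  0.03]))
```

The pointer is still about 3 mm below the mark: measured tops are 96.3 mm for the pointer and 99.2 mm for the mark, and the bodies are of similar thickness. It has not reached the mark yet, so one more stroke is needed.

```bash
python3 - <<'E'
from h import *
t=camera("top");crop(t,310,150,410,250,6,"t11.png");W=pts(t)
m=(W[...,2]>.125)&(W[...,2]<.14)&(abs(W[...,0]-.5)<.05)&(abs(W[...,1]+.2)<.05);q=W[m].mean(0);print(m.sum(),q,W2L(q))
p=L2W(-.0548,-.278); go(p[0],p[1],.18)
E
```

```text
56 [ 0.51254412 -0.20720728  0.13249858] [-0.05489215 -0.27520675]
tcp [ 0.3129 -0.3785  0.1805] lift [-0.2421 -0.46  ] w 0.0521 F [-0.8 -0.1  0.5] t 42.77
rows total shift [-4.68  4.55  0.01] after align [-4.68  4.55  0.01] turn [ 0. -0.  0.] = [ 0. -0.  0.]
```

View pics/t11.png

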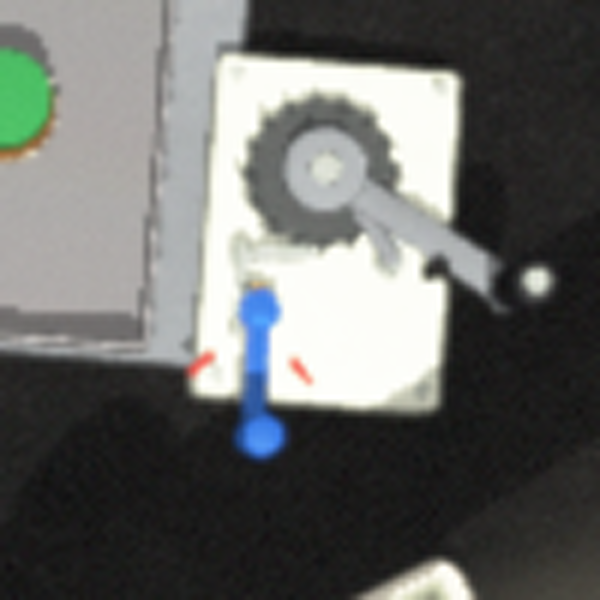

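The handle is at rest and the pawl lever is still in the middle. I return for stroke 5.

```bash
python3 -m inch '[[-1,1,0,0,0,0],[-1,1,0,0,0,0],[-1,1,0,0,0,0],[-1,1,0,0,0,0],[-0.68,0.6,0,0,0,0]]' 0.2 25
python3 -m inch '[[0,0,0,0,0,0],[0,0,0,0,0,0]]'
python3 -c "
from h import *
p=L2W(-.0548,-.277); go(p[0],p[1],.0925)"
```

```text
time: 43.4
ee_pos: [0.5144, -0.2053, 0.1803]
eef_rot: [0.033, 0.999, 0.0, -0.0]
ft_force: [0.5, -1.4, -0.2]
width: 0.0522
time: 43.65
ee_pos: [0.5119, -0.2088, 0.1804]
eef_rot: [0.035, 0.999, -0.0, -0.0]
ft_force: [-0.2, -0.6, -0.3]
width: 0.0528
tcp [ 0.5119 -0.2088  0.1804] lift [-0.0555 -0.2768] w 0.0528 F [-0.2 -0.6 -0.3] t 43.65
rows total shift [-0.02 -0.    2.2 ] after align [-0.02 -0.01  2.2 ] turn [-0. -0. -0.] = [-0. -0. -0.]
```

```bash
python3 -m inch '[[0,0,0.7,0,0,0],[0,0,0.8,0,0,0],[0,0,0.5,0,0,0],[0,0,0.2,0,0,0],[0,0,0,0,0,0]]'
python3 -m inch '[[0,0,0,0,0,0],[0,0,0,0,0,0],[0,0,0,0,0,0],[0,0,0,0,0,0],[0,0,0,0,0,0]]' -1 25
python3 -m inch '[[-0.2,-0.08,0,0,0,0],[-0.22,-0.08,0,0,0,0],[-0.4,-0.1,0,0,0,0],[-0.41,-0.04,0,0,0,0],[-0.42,0.01,0,0,0,0]]'
python3 -m inch '[[-0.22,0.03,0,0,0,0],[-0.2,0.04,0,0,0,0],[0,0,0,0,0,0],[0,0,0,0,0,0]]'
python3 -c "
from h import *
p=L2W(.027,-.286); go(p[0],p[1],.0925)"
```

```text
time: 44.28
ee_pos: [0.512, -0.2087, 0.0927]
eef_rot: [0.035, 0.999, -0.0, -0.0]
ft_force: [0.4, -0.6, 0.2]
width: 0.0524
time: 44.9
ee_pos: [0.5127, -0.2079, 0.0927]
eef_rot: [0.035, 0.999, 0.0, 0.0]
ft_force: [-0.7, 1.0, 2.3]
width: 0.0236
time: 45.52
ee_pos: [0.5775, -0.2251, 0.0925]
eef_rot: [0.035, 0.999, 0.0, -0.001]
ft_force: [-7.4, 1.9, 9.6]
width: 0.0234
time: 46.02
ee_pos: [0.5949, -0.2228, 0.0926]
eef_rot: [0.035, 0.999, 0.0, -0.0]
ft_force: [-2.6, -0.2, 6.1]
width: 0.0238
tcp [ 0.5949 -0.2228  0.0926] lift [ 0.0283 -0.285 ] w 0.0238 F [-2.6 -0.2  6.1] t 46.02
rows total shift [ 0.03 -0.03  0.  ] after align [ 0.03 -0.03  0.  ] turn [ 0. -0.  0.] = [ 0. -0.  0.]
```

```bash
python3 -m inch '[[0.2,-0.04,0,0,0,0],[0.3,-0.04,0,0,0,0],[0.41,-0.01,0,0,0,0],[0.41,0.05,0,0,0,0],[0.32,0.08,0,0,0,0]]'
python3 -m inch '[[0.2,0.09,0,0,0,0],[0.22,0.11,0,0,0,0],[0.06,0.03,0,0,0,0],[0.05,0.03,0,0,0,0],[0,0,0,0,0,0]]'
python3 -c "
from h import *
p=L2W(-.0548,-.277); go(p[0],p[1],.0925)"
```

```text
time: 46.65
ee_pos: [0.5292, -0.2166, 0.0927]
eef_rot: [0.035, 0.999, -0.0, 0.001]
ft_force: [1.0, -0.4, 3.7]
width: 0.0233
time: 47.28
ee_pos: [0.5118, -0.2073, 0.0932]
eef_rot: [0.035, 0.999, -0.003, 0.004]
ft_force: [18.1, -15.4, -12.4]
width: 0.0232
tcp [ 0.5118 -0.2073  0.0932] lift [-0.0556 -0.2753] w 0.0232 F [ 18.1 -15.4 -12.4] t 47.27
rows total shift [-0.02 -0.04  0.02] after align [-0.02 -0.04  0.02] turn [-0.3  0.5 -0. ] = [-0.002  0.004 -0.   ]
```

It's against the rest stop, as the reaction force shows. I release and retreat.

```bash
python3 -m inch '[[0,0,0,0,0,0],[0,0,0,0,0,0],[0,0,0,0,0,0]]' 0.2 25
python3 -m inch '[[-0.05,-0.08,-0.3,0,0,0],[0,0,-0.8,0,0,0],[0,0,-1,0,0,0],[0.6,-0.6,-0.3,0,0,0],[1,-1,0,0,0,0]]'
python3 -m inch '[[1,-1,0,0,0,0],[1,-1,0,0,0,0],[1,-1,0,0,0,0],[0,0,0,0,0,0],[0,0,0,0,0,0]]'
python3 - <<'E'
from h import *
t=camera("top");s=camera("scene");cv2.imwrite("pics/t12.png",t["img"][:,:,::-1]);crop(s,300,110,380,180,9,"s12.png");crop(t,250,110,410,240,5,"t12c.png")
W=pts(t)
m=(abs(W[...,0]-.587)<.08)&(abs(W[...,1]-.06)<.08)&(W[...,2]>.06)&(W[...,2]<.095);print("floor",np.median(W[m][:,2]))
im=t["img"].astype(int)
k=(abs(W[...,0]-.70)<.03)&(abs(W[...,1]-.15)<.05)&(W[...,2]>.04)&(W[...,2]<.125)
r=k&(im[...,0]>im[...,1]+70);b=k&(im.max(-1)<75)&(W[...,1]<.162);print("mark",np.median(W[r][:,2]),"pointer",np.median(W[b][:,2]),b.sum())
m=(W[...,2]>.125)&(W[...,2]<.14)&(abs(W[...,0]-.5)<.05)&(abs(W[...,1]+.2)<.05);q=W[m].mean(0);print("knob",W2L(q), np.arctan2(*(W2L(q)-[-.0032,-.182])[::-1])+2.07)
for n,(x,y) in dict(petri=(.3417,.1928),timer=(.3363,-.1726)).items():
    m=(np.hypot(W[...,0]-x,W[...,1]-y)<.06)&(W[...,2]>.008)&(W[...,2]<.03);print(n,W[m].mean(0).round(4))
E
```

```text
time: 47.65
ee_pos: [0.5085, -0.2036, 0.0921]
eef_rot: [0.034, 0.999, 0.0, -0.0]
ft_force: [0.4, 0.5, 0.3]
width: 0.0454
time: 48.28
ee_pos: [0.4432, -0.2673, 0.1905]
eef_rot: [0.033, 0.999, -0.0, 0.001]
ft_force: [0.9, -0.9, -0.4]
width: 0.0521
time: 48.9
ee_pos: [0.3146, -0.3784, 0.189]
eef_rot: [0.035, 0.999, 0.0, 0.0]
ft_force: [0.9, -0.0, -0.7]
width: 0.0524
floor 0.08132681611453729
mark 0.09862544208254864 pointer 0.1057618871131012 27
knob [-0.05492063 -0.27509659] -0.007897278918638229
petri [0.3419 0.1941 0.0157]
timer [ 0.3374 -0.1722  0.0169]
```

View pics/t12c.png

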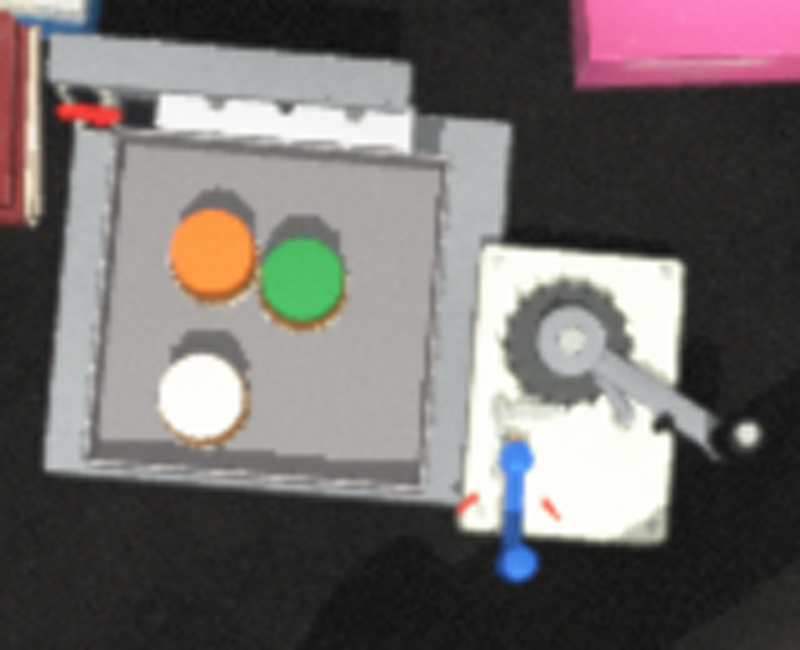

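View pics/t12.png

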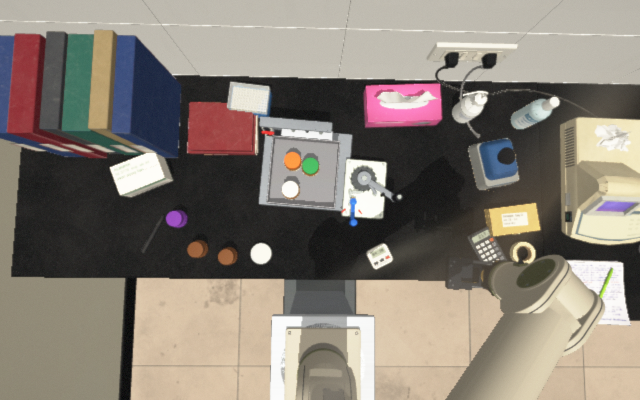

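View pics/s12.png

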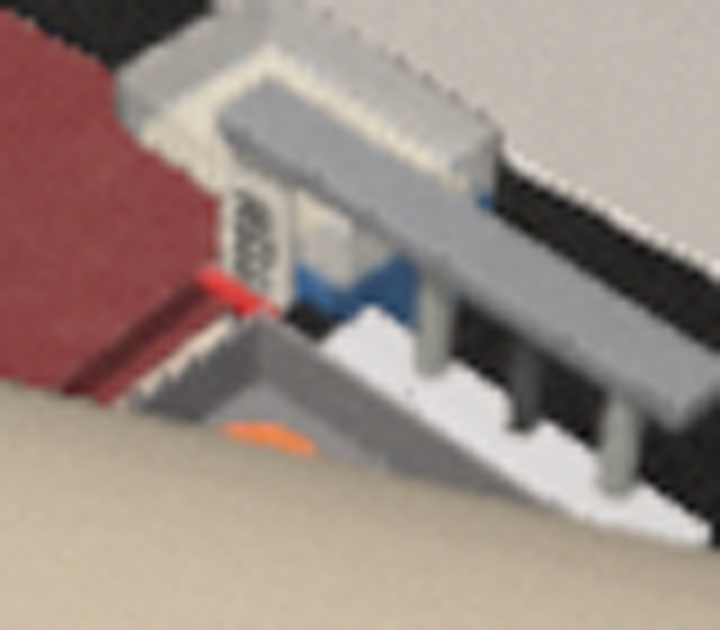

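The final views show three jars upright in the tray at (212,253), (302,280) and (203,397). The lever is in the middle, the handle is at rest and the gripper is clear. No blue jar is anywhere on the bench.

```bash
python3 -c "
from bench import close_job
print(close_job())"
```

```text
the job is handed in; nothing more can be done
None
```

I handed the job in at about 49 s on the robot's clock. The jars, pawl lever and handle checked out, but the choice of a fifth pump stroke was a judgement call.

- **Jars:** I stood the white, orange and green jars upright in the lowered tray. No blue jar was on the bench. At some point after I let go, the green jar ended up a few centimetres from where I set it. It is still upright in the tray, close to the orange one.
- **Pawl lever:** It is at its green middle mark, measured within about 0.03 rad, and the ratchet held after every stroke I checked.
- **Handle:** I pumped five full strokes. The handle is back against its rest stop, with a measured angle of about 0.
- **Timer and petri dish:** Both are where they were, within measurement error.

**Pointer against the mark:** The teeth did not line up with the mark.

| After stroke | Pointer against the mark |
|---|---|
| 4 | about 3 mm below (my estimates ran from 2 to 5 mm) |
| 5 | about 7 mm above |

I took "first comes level" to mean the first tooth at which the pointer reaches the mark, so I made the fifth stroke. If the nearest tooth was meant, four strokes would have been right. My estimates of the mark's own height disagreed by a couple of millimetres (95 to 98 mm), but all of them put it above the pointer after stroke 4.

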